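# Open the pastry bay and hang the sample shelf

## Task

Open the display bay on the pastry counter for the day: pull the white bifold shutter by its handle until both leaves are folded right back. Then take the small two-compartment sample shelf from the counter, hook its two claws into the two slots of the steel upright in the bay, press it down until it is locked fully home, and let go. Leave the tin, the bowl and the small pastry tray where they are.

Things in the scene. Friction and masses are not known exactly. Their poses are not given: they have to be found in the camera images.
- bay: Low open-topped wooden display bay fixed on the counter, 290 wide, 205 high, its front to its own -x (robot side), y to the left. Origin on the counter, middle of the door line. Cheeks at y = +-131 to +-146, x = 5 to 90; sill 20 high from x = -16; back beam on top at x = 70 to 86. Inside, 45 behind the door line at y = -50, stands a slotted steel upright (see slot_top).
- slot_top (a point): Middle of the lower edge of the upper slot, on the upright's front face: bay frame (45, -50, 180) mm, axes as the bay. Upright: face 40 wide, 4 thick, top 225 above the counter. Two slots, one above the other, each 12 wide (y), 30 high, lower edges at 140 and 180; over 20 free behind. With the shelf home, claw_top lies on this point.
- shutter (a joint): Fold angle (rad) of the first, left (+y) leaf about the left jamb: 0 shut, 1.45 folded right back (stop). It swings out to the bay's -x; the second leaf is coupled, its far end runs along the door line towards the left jamb. Light friction (about 1 to 2 N at the handle), stays where left. Leaves: white, 130 wide, 16 thick in front of the door line, 22 to 190 above the counter.
- shutter_hinge (a point): On the vertical hinge axis of the first leaf at the left jamb, bay frame (0, 130, 160) mm. It does not move with the leaf; the handle travels about it on a circle of radius 117.
- shutter_handle (a point): Grip point of the handle on the first leaf near the fold, 168 above the counter: a dark round upright bar, 12 diameter, from 119 to 191 high, its axis 35 out from the leaf on two standoffs 8 thick (heights 132, 166). Shut, it is at bay (-51, 25) mm, so (-51, -105) from the hinge, and turns with the leaf (x square to the leaf, inwards; y along it to the hinge).
- shelf: Loose sample shelf, 0.25 to 0.4 kg, standing on the counter: aluminium board 120 (x) by 70 (y), 6 thick, side lips 18 high, back plate 85 high at +x, and a green divider 12 thick (y) along x from -57 to 53, 6 to 76 high, to grip from above. Origin: middle of the underside, x towards the claws. Home on the upright: level, square to the bay, origin at bay (-15, -50, 110) mm.
- claw_top (a point): Rear face of the back plate, underside of the upper claw's tab: shelf (60, 0, 70) mm. Two claws, 40 apart, 5 wide (y): tab 8 high, 11 long, tooth 4 thick at its end hanging 9 below it; 7 between plate and tooth. To hang: tabs 15 above the slots' lower edges, push in to the bay's +x until the back plate meets the upright, then down 15 until the tabs rest on the slots' edges.
- tin: Closed food tin with a red band, 74 diameter, 110 high; bystander. Origin at its underside.
- bowl: White bowl, 120 diameter, 55 high; bystander. Origin at its underside.
- pastry_tray: Small steel tray of pastries, 160 by 120 by 30; bystander. Origin at its underside.
There are look-alikes about, which are no part of the job. What is shaped like the shelf but blue is not meant.

How it is judged:
On the way, in this order (a step that is already met when the one before it is completed fails the run):
1. the bifold shutter is folded right back (value of joint shutter above 1.2 rad), for 0.2 s.
2. the shelf's claws are locked in the slots (x of claw_top in the frame of bay between 0.039 and 0.051 m and y of claw_top in the frame of bay between -0.056 and -0.044 m and z of claw_top in the frame of bay between 0.174 and 0.185 m and angle between the z axis of shelf and the z axis of bay, either way round below 0.1 rad and angle between the x axis of shelf and the x axis of bay, either way round below 0.15 rad), for 0.2 s.
At the end, for the whole second after the job is handed in: The shutter is folded back beyond 1.2 rad (of 1.45), and the shelf hangs locked in the slots, released and at rest: claw_top within 6 mm of slot_top to front and side, no more than 5 mm above and 6 mm below it, the shelf level within 0.1 rad and square to the bay within 0.15 rad (all of step 2 and value of joint shutter above 1.2 rad and linear speed of shelf below 0.02 m/s and contact force between the fingers and shelf below 0.1 N); the robot touches nothing.
It fails at once if the tin is shifted by more than 3 cm (distance of tin from where it was at the start of the episode above 0.03 m).
It fails at once if the bowl is shifted by more than 3 cm (distance of bowl from where it was at the start of the episode above 0.03 m).
It fails at once if the pastry tray is shifted by more than 3 cm (distance of pastry_tray from where it was at the start of the episode above 0.03 m).
It also fails if it takes over 59 s, if anything falls off the work surface, if the arm or the gripper's body presses on something with over 40 N, if the wrist force passes 120 N, or if a joint passes its speed limit or range.

## Robot

A 6-joint arm with a two-finger parallel gripper is mounted at the origin on the work surface. World frame = base frame: x ahead of the robot, y to its left, z up, the work surface at z = 0. Lengths are in m, angles in rad, forces in N, time in s.
With the tool pointing down it reaches from about 0.35 to 0.775 m from the base axis. Payload 7.3 kg.
Tool frame: the origin (TCP) lies at the very end of the fingers, on their centre line; the grasp point (between the pads) lies 19 mm behind it; x points along the fingers, y is the direction in which the jaws open and shut, and the axes are right-handed (so a half turn about x gives the same grasp; the last joint's range is limited). The gripper opens to 92 mm and grips with 3 to 60 N. Pads are 19 mm wide; open, the fingers measure 130 mm over their backs; the gripper's body (75 mm by 190 mm) begins 47 mm behind the grasp point.
Start: joints at [-1.437, 0.342, 1.524, -0, 1.275, -0.146], TCP at [0.145, -0.505, 0.227] pointing down, gripper open.
Joint ranges: [-2.53, 2.53], [-0.77, 2.02], [0.04, 2.7], [-1, 4.14], [0.28, 2.66], [-3.11, 3.11]. Speed limits (rad/s): [2.57, 2.57, 3.14, 3.14, 3.14, 3.14].

## Interface

Orientations are given as [roll, pitch, yaw] about the fixed x, y, z axes, in that order (R = Rz(yaw) Ry(pitch) Rx(roll)).
In Python, from cell import robot gives the robot as it stands.
- The arm moves only by the tool play_rows, never from a script. Its argument "moves" is a list that holds one entry, the list of rows, each a list of 5 numbers: the shift along the tool's x, y, z in m, then the turn about the tool's x in degrees, then the opening, from -1 (shut) to 1 (fully open), so that 0 is half open. A call has exactly 10 rows; each row shifts and turns the pose as measured when the row begins, along the tool's axes as they then stand; what a row does not reach is not made up. A row lasts 1/10 s, in which the tool goes at most 50 mm and 8.59 degrees, less where a joint would pass 70% of its speed; a pose out of reach is approached as far as the arm can. A call with a gripper value outside its range is refused whole. The fingers move at their own pace and stop on an object; "grip_force" is the grip in N (left out, the last holds). Time passes only in rows, so rows that do not move let the fingers close, or fill a call up. It gives the time, the measured TCP pose, the force and the opening at its end, in the units of the state.
- robot.observe(): the state, without advancing time (a new reading comes with each control period).
- robot.read_camera(name): name is "scene" or "top"; returns the picture (420x560x3 uint8, red, green, blue); there is no depth.
- robot.get_calibration(name): a dict with "mtx" (3x3 intrinsics, pixels), "view" (4x4, takes a point from world to camera coordinates). Camera axes: x right, y up, looking along -z (the intrinsics and any distortion apply to the point x, -y, -z); pixel columns grow to the right and rows downward; lengths in m; the calibration is good to about 2 mm. A picture is of the moment at which its call begins. get_calibration takes no time and is no camera call.
- robot.hand_in(): hands the job in, once; it reports no verdict.
Trained networks look in the newest picture that a camera, given by its name, has taken for a name from the list of things; names that differ only in an ending like _2 or _b are one class to them, and where a whole thing is asked for, a point or a joint stands for the part that bears it (a point fixed in the world has none). Each returns a list of dicts, best first, with "score" (0 to 1); they miss things now and then, are a little off and sometimes report something else, mostly with a low value. They report only what shows in the picture. A call takes as long as a camera call. They do not tell look-alikes from the thing itself.
- robot.spot_in(camera, label): "point" ([column, row] in pixels, amid what is visible of it).
The state is a dict: "time": time; "qpos": joint angles; "qvel": joint speeds; "joint_efforts": joint torques, N m; "tool_pos": TCP position; "tool_rot": TCP orientation; "contact_force": force on the tool from outside, world axes, zero at the start; "torque": the same for the moment, N m; "opening": finger opening in m.
Only numpy, scipy, OpenCV 4.12 (cv2) and the standard library are available. Lean on these libraries where they do the work, as an engineer would, in place of code of your own. Each camera call takes 0.05 s, during which the arm holds its last target.

## Working session

There is one attempt and no reset: what is moved stays moved. The work goes in short steps, Python scripts to look and compute and a tool call to move; the robot and the scene stay as the last step left them, time stands still between calls to the robot, and variables do not carry over. Pictures are saved under pics/ and viewed, and the job is handed in when it is done.

Besides the shell and the picture viewer there is one more tool, called after "Request:" as a command line: name --argument value ..., lists and objects as JSON in quotes. play_rows: Moves the arm, as the interface text tells. Its arguments: {"type":"object","properties":{"moves":{"type":"array"},"grip_force":{"type":"number"}},"required":["moves"]}

```bash
mkdir -p pics; ls; python3 - <<'E'
from cell import robot
import cv2,json
for c in ("scene","top"):
    im=robot.read_camera(c); cv2.imwrite(f"pics/{c}0.png",im[:,:,::-1])
    k=robot.get_calibration(c); print(c,k)
    for l in ["bay","slot_top","shutter","shutter_handle","shelf","claw_top","tin","bowl","pastry_tray"]:
        try: print(l,[(round(d["score"],2),[round(float(v)) for v in d["point"]]) for d in robot.spot_in(c,l)])
        except Exception as e: print(l,e)
print(robot.observe())
E
```

```text
pics
scene {'mtx': array([[443.2754641 ,   0.        , 283.41592041],
       [  0.        , 443.2754641 , 210.37275519],
       [  0.        ,   0.        ,   1.        ]]), 'view': array([[-0.79625558,  0.60480738, -0.01360483,  0.39399106],
       [-0.35889932, -0.45416411,  0.8154301 ,  0.06749785],
       [ 0.48699931,  0.65417353,  0.57869566, -1.33070491],
       [ 0.        ,  0.        ,  0.        ,  1.        ]])}
bay [(0.7, [252, 244])]
slot_top [(0.87, [248, 240])]
shutter [(0.94, [262, 215]), (0.61, [250, 243])]
shutter_handle [(0.73, [264, 213])]
shelf [(0.8, [370, 246]), (0.78, [319, 215]), (0.74, [252, 239]), (0.7, [290, 171]), (0.68, [262, 218]), (0.47, [276, 190])]
claw_top [(0.86, [322, 218]), (0.85, [371, 245]), (0.79, [290, 168]), (0.71, [273, 187]), (0.27, [250, 242])]
tin [(0.77, [184, 167])]
bowl [(0.97, [176, 214]), (0.64, [250, 241])]
pastry_tray [(0.82, [385, 374]), (0.65, [251, 244])]
top {'mtx': array([[454.38480586,   0.        , 275.57960801],
       [  0.        , 454.38480586, 210.61085551],
       [  0.        ,   0.        ,   1.        ]]), 'view':
[... 752 characters left out ...]
astry_tray [(0.72, [150, 184]), (0.63, [270, 168])]
{'time': 1.0, 'qpos': array([-1.43697802e+00,  3.41975390e-01,  1.52412490e+00,  1.10250827e-05,
        1.27541478e+00, -1.46029101e-01]), 'qvel': array([-0.00021071, -0.00118194, -0.00092246, -0.00109417, -0.00014983,
        0.00034616]), 'joint_efforts': array([ 5.69944423e-04, -4.31131411e+01, -2.44476074e+01,  7.18077854e-02,
        4.83140163e-02,  1.17428695e-05]), 'tool_pos': array([ 0.1450201 , -0.50457642,  0.22674458]), 'tool_rot': array([ 1.55988323,  1.57071802, -1.30186523]), 'contact_force': array([0.06453464, 0.70799447, 0.42867884]), 'torque': array([-0.01717029,  0.04294715, -0.0389216 ]), 'opening': 0.09175768503931202}
```

```bash
python3 - <<'E'
import cv2
a=cv2.imread("pics/top0.png"); cv2.imwrite("pics/top0c.png",cv2.resize(a[110:310,120:440],(800,500),interpolation=cv2.INTER_CUBIC))
a=cv2.imread("pics/scene0.png"); cv2.imwrite("pics/scene0c.png",cv2.resize(a[120:420,150:450],(600,600),interpolation=cv2.INTER_CUBIC))
E
```

```text
(no output)
```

View pics/top0.png

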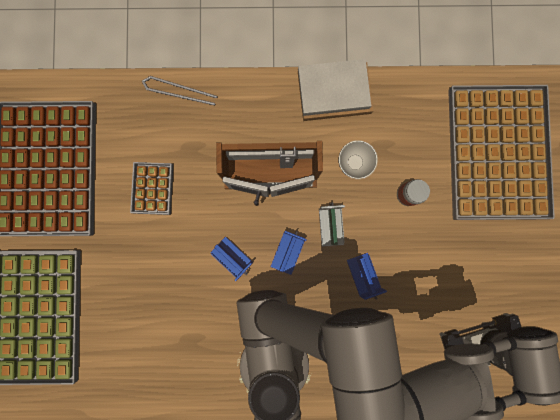

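View pics/scene0.png

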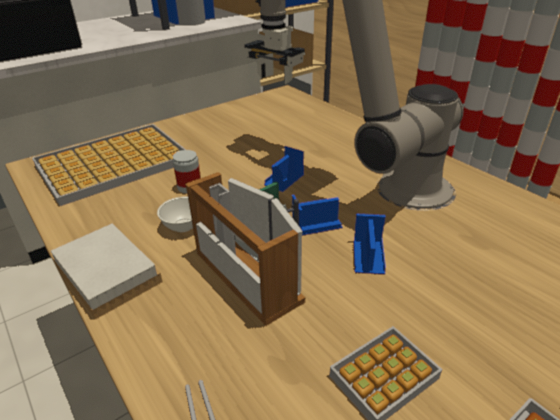

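```bash
ls pics
```

```text
scene0.png
scene0c.png
top0.png
top0c.png
```

View pics/top0c.png

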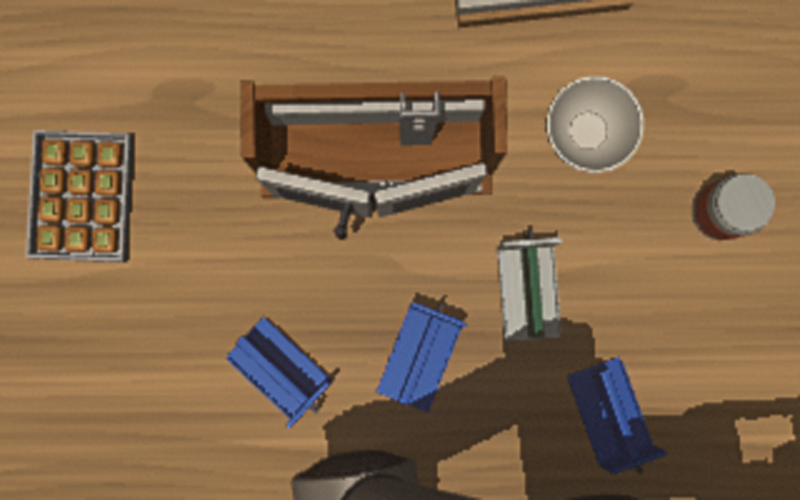

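View pics/scene0c.png

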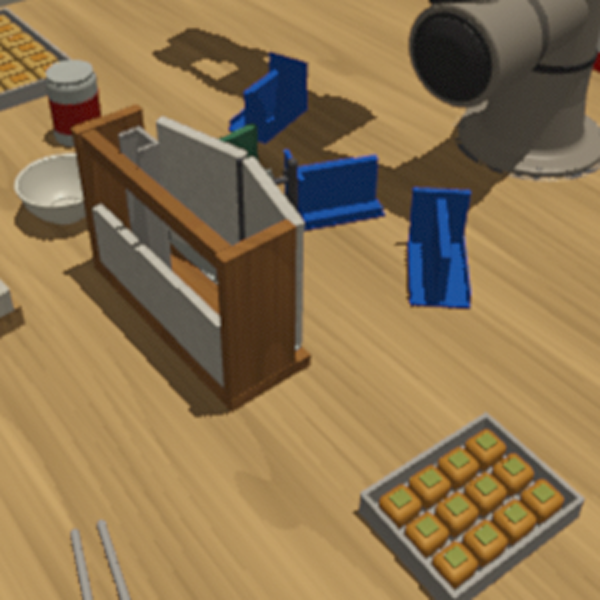

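```bash
python3 - <<'E'
import cv2
a=cv2.imread("pics/top0.png"); cv2.imwrite("pics/bayc.png",cv2.resize(a[130:214,205:338],(798,504),interpolation=cv2.INTER_CUBIC))
cv2.imwrite("pics/shc.png",cv2.resize(a[195:255,300:370],(700,600),interpolation=cv2.INTER_CUBIC))
a=cv2.imread("pics/scene0.png"); cv2.imwrite("pics/bays.png",cv2.resize(a[160:325,175:325],(545,600),interpolation=cv2.INTER_CUBIC))
E
```

```text
(no output)
```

View pics/bayc.png

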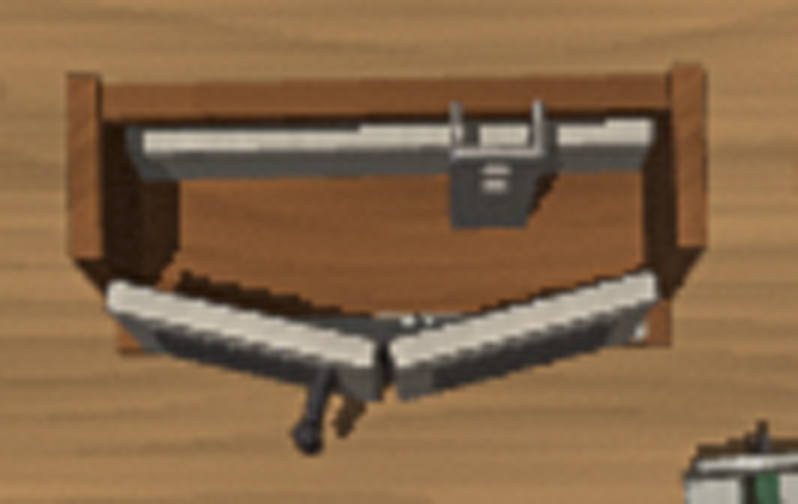

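View pics/shc.png

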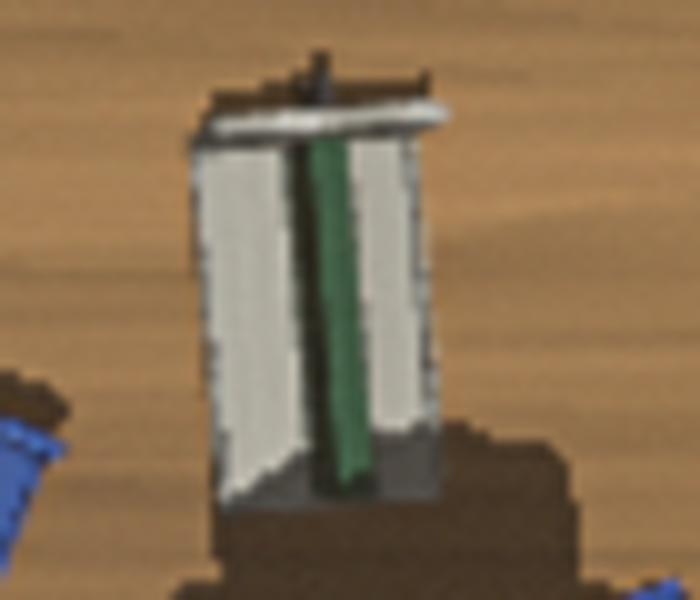

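View pics/bays.png

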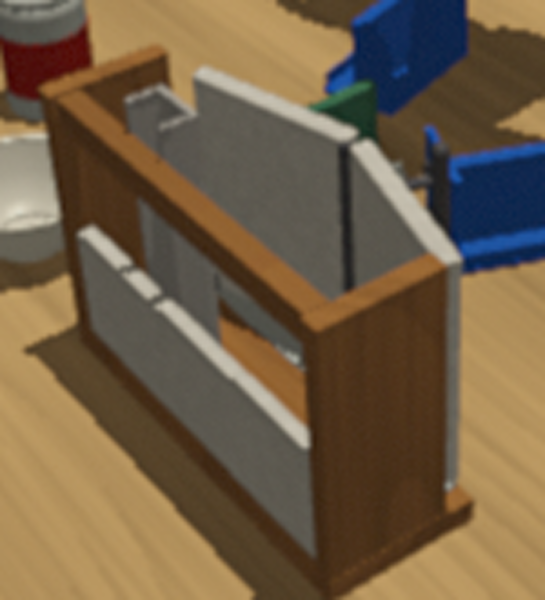

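```bash
cat > h.py <<'E'
import numpy as np, cv2
from cell import robot
from scipy.optimize import least_squares
CAL={c:robot.get_calibration(c) for c in("scene","top")}
def proj(c,P):
    P=np.atleast_2d(P); V=CAL[c]["view"]; q=P@V[:3,:3].T+V[:3,3]; K=CAL[c]["mtx"]
    q=q*[1,-1,-1]; u=q@K.T; return u[:,:2]/u[:,2:]
def pose(p,L):  # p=(x,y,yaw) local pts mm
    L=np.atleast_2d(L)/1000.; c,s=np.cos(p[2]),np.sin(p[2])
    return np.c_[p[0]+c*L[:,0]-s*L[:,1],p[1]+s*L[:,0]+c*L[:,1],L[:,2]]
def uc(crop,scale,off): return (np.array(crop)+.5)/scale-.5+np.array(off)
def fit(corr,p0):
    f=lambda p:np.concatenate([(proj(c,pose(p,np.array(L,float)))-px).ravel() for c,L,px in corr])
    r=least_squares(f,p0,loss='soft_l1'); return r.x,f(r.x)
def back(c,px,z): # pixel->world at height z
    K=CAL[c]["mtx"];V=CAL[c]["view"];d=np.linalg.inv(K)@[px[0],px[1],1];d=d*[1,-1,-1]
    R=V[:3,:3];o=-R.T@V[:3,3];d=R.T@d;return o+d*(z-o[2])/d[2]
E
cat > fit0.py <<'E'
from h import *
T=[([90,146,205],(68,73)),([5,146,205],(68,258)),([5,131,205],(102,260)),([90,-146,205],(706,66)),([5,-146,205],(706,247)),([5,-131,205],(678,248)),([45,-30,225],(450,155)),([45,-70,225],(547,153))]
S=[([90,146,205],(313,330)),([5,146,205],(447,258)),([90,-146,205],(40,92))]
corr=[("top",[a for a,_ in T],uc([b for _,b in T],6,(205,130)))]
cs=[("scene",[a for a,_ in S],uc([b for _,b in S],3.633,(175,160)))]
for name,c in(("top",corr),("scene",cs),("both",corr+cs)):
    p,r=fit(c,[.55,0,0]); print(name,p.round(4)); print(r.reshape(-1,2).round(1).tolist())
SH=[([60,35,85],(210,125)),([60,-35,85],(447,103)),([-57,6,76],(340,483)),([-57,-6,76],(372,480)),([53,6,76],(308,135)),([53,-6,76],(345,135)),([-60,35,0],(220,512)),([-60,-35,0],(437,497)),([60,0,70],(318,88))]
c=[("top",[a for a,_ in SH[:-1]],uc([b for _,b in SH[:-1]],10,(300,195)))]
p,r=fit(c,[.43,-.15,0]);print("shelf",p.round(4)); print(r.reshape(-1,2).round(1).tolist())
E
python3 fit0.py
```

```text
top [0.5676 0.0085 0.0091]
[[-0.1, 0.1], [0.1, -0.0], [-0.1, -0.4], [-0.1, -0.5], [0.6, 0.1], [-0.2, 0.0], [0.6, 0.3], [-0.7, 0.4]]
scene [0.5689 0.0068 0.0053]
[[0.2, -0.2], [0.3, 1.2], [-0.6, -2.1]]
both [0.5682 0.0081 0.006 ]
[[0.1, -0.3], [0.3, -0.4], [0.1, -0.8], [0.1, -0.5], [0.7, 0.0], [-0.1, -0.1], [0.8, 0.1], [-0.5, 0.2], [1.0, -0.0], [1.0, 1.4], [-0.1, -1.9]]
shelf [ 0.4287 -0.1813  0.0711]
[[0.1, -1.0], [-0.2, -0.6], [-0.2, 1.6], [0.6, 1.6], [-0.2, -0.2], [0.1, -0.5], [-0.3, 0.2], [0.1, -0.1]]
```

```bash
cat >> h.py <<'E'
BAY=np.array([.5678,.0083,.008])
def handle(th,z=168):
    c,s=np.cos(th),np.sin(th); return [c*-51+s*-105, 130+s*51+c*-105, z]
def tr(R=None):
    from scipy.spatial.transform import Rotation as Ro
    o=robot.observe(); return o,Ro.from_euler('xyz',o["tool_rot"]).as_matrix()
E
python3 - <<'E'
from h import *
for th in np.arange(.1,.45,.05):
    h=[handle(th,191),handle(th,119)]
    t=proj("top",pose(BAY,h)); s=proj("scene",pose(BAY,h))
    print(round(th,2),((t-[205,130]+.5)*6-.5).round().tolist(),((s-[175,160]+.5)*3.633).round().tolist(), pose(BAY,h)[0].round(4))
for n,p in (("b1",(231,257)),("b2",(292,230)),("b1top",(240,237)),("bowl",(358,160)),("tin",(411,192))): print(n,back("top",p,.05).round(3))
o,R=tr(); print(R.round(3))
E
```

```text
0.1 [[325.0, 401.0], [331.0, 415.0]] [[415.0, 144.0], [416.0, 241.0]] [0.5063 0.0384 0.191 ]
0.15 [[319.0, 412.0], [325.0, 425.0]] [[425.0, 143.0], [425.0, 241.0]] [0.5014 0.0416 0.191 ]
0.2 [[311.0, 422.0], [318.0, 435.0]] [[435.0, 143.0], [435.0, 240.0]] [0.4967 0.045  0.191 ]
0.25 [[303.0, 432.0], [310.0, 444.0]] [[445.0, 143.0], [444.0, 240.0]] [0.4921 0.0486 0.191 ]
0.3 [[295.0, 442.0], [302.0, 454.0]] [[455.0, 143.0], [454.0, 241.0]] [0.4877 0.0524 0.191 ]
0.35 [[286.0, 451.0], [294.0, 462.0]] [[465.0, 144.0], [463.0, 241.0]] [0.4835 0.0565 0.191 ]
0.4 [[277.0, 459.0], [285.0, 470.0]] [[474.0, 145.0], [473.0, 242.0]] [0.4795 0.0607 0.191 ]
b1 [0.335 0.129 0.05 ]
b2 [ 0.416 -0.057  0.05 ]
b1top [0.396 0.102 0.05 ]
bowl [ 0.63  -0.263  0.05 ]
tin [ 0.53  -0.423  0.05 ]
[[ 0.     0.276 -0.961]
 [-0.    -0.961 -0.276]
 [-1.     0.     0.   ]]
```

```bash
cat >> h.py <<'E'
def plan(wps,grip):
    """wps: list of (x,y,z,yaw_deg_of_tool_y or None,nrows); prints rounded rows"""
    o,R=tr(); p=np.array(o["tool_pos"],float); yaw=np.degrees(np.arctan2(R[1,1],R[0,1])); out=[]
    for x,y,z,g,n in wps:
        g=yaw if g is None else g
        d=(np.array([x,y,z])-p); dy=g-yaw
        for i in range(n):
            rem=n-i; a=np.radians(yaw); Y=np.array([np.cos(a),np.sin(a),0]); X=np.array([0,0,-1.]); Z=np.cross(X,Y)
            s=(np.array([x,y,z])-p)/rem; t=-(g-yaw)/rem
            r=[round(float(s@X),3),round(float(s@Y),3),round(float(s@Z),3),round(t,1)]
            p=p+r[0]*X+r[1]*Y+r[2]*Z; yaw-=r[3]; out.append(r+[grip])
    print("end",p.round(4),round(yaw,1))
    for i in range(0,len(out),10): print("[["+",".join(str([v+0 for v in q]) for q in out[i:i+10])+"]]")
def st():
    o,R=tr(); print("t",o["time"],"p",np.round(o["tool_pos"],4),"yaw",round(float(np.degrees(np.arctan2(R[1,1],R[0,1]))),2),"q",np.round(o["qpos"],2),"F",np.round(o["contact_force"],1),"op",round(o["opening"],4))
E
python3 - <<'E'
from h import *
st(); plan([(.145,-.505,.25,None,1),(.493,.047,.25,77.0,19)],0)
E
```

```text
t 1.0 p [ 0.145  -0.5046  0.2267] yaw -73.97 q [-1.44  0.34  1.52  0.    1.28 -0.15] F [0.1 0.7 0.4] op 0.0918
end [0.4926 0.0466 0.2497] 77.0
[[[-0.023, 0.0, 0.0, np.float64(0.0), 0],[0.0, -0.023, -0.026, np.float64(-7.9), 0],[0.0, -0.019, -0.028, np.float64(-7.9), 0],[0.0, -0.015, -0.031, np.float64(-8.0), 0],[0.0, -0.011, -0.033, np.float64(-7.9), 0],[0.0, -0.006, -0.034, np.float64(-8.0), 0],[0.0, -0.001, -0.034, np.float64(-7.9), 0],[0.0, 0.004, -0.034, np.float64(-8.0), 0],[0.0, 0.008, -0.033, np.float64(-7.9), 0],[0.0, 0.013, -0.032, np.float64(-8.0), 0]]]
[[[0.0, 0.017, -0.03, np.float64(-7.9), 0],[0.0, 0.021, -0.027, np.float64(-8.0), 0],[0.0, 0.025, -0.024, np.float64(-7.9), 0],[0.0, 0.028, -0.02, np.float64(-8.0), 0],[0.0, 0.03, -0.016, np.float64(-7.9), 0],[0.0, 0.032, -0.012, np.float64(-8.0), 0],[0.0, 0.033, -0.008, np.float64(-7.9), 0],[0.0, 0.034, -0.003, np.float64(-8.0), 0],[0.0, 0.035, 0.002, np.float64(-7.9), 0],[0.0, 0.033, 0.006, np.float64(-8.0), 0]]]
```

Request:
play_rows --moves '[[[-0.023,0,0,0,0],[0,-0.023,-0.026,-7.9,0],[0,-0.019,-0.028,-7.9,0],[0,-0.015,-0.031,-8.0,0],[0,-0.011,-0.033,-7.9,0],[0,-0.006,-0.034,-8.0,0],[0,-0.001,-0.034,-7.9,0],[0,0.004,-0.034,-8.0,0],[0,0.008,-0.033,-7.9,0],[0,0.013,-0.032,-8.0,0]]]'

```text
time: 2.0
tool_pos: [0.3088, -0.2345, 0.2503]
tool_rot: [0.611, 1.567, -0.962]
contact_force: [0.4, -1.6, 0.4]
opening: 0.0457
```

```bash
sed -i 's/round(t,1)\]/round(float(t),1)]/' h.py; python3 - <<'E'
from h import *
st(); plan([(.493,.047,.25,77.0,10)],0)
E
```

```text
t 2.0 p [ 0.3088 -0.2345  0.2503] yaw -0.13 q [-0.85  0.06  1.82 -0.    1.26 -0.85] F [ 0.4 -1.6  0.4] op 0.0457
end [0.4927 0.0474 0.2503] 77.0
[[[0.0, 0.018, -0.028, -7.7, 0],[0.0, 0.022, -0.025, -7.7, 0],[0.0, 0.025, -0.022, -7.7, 0],[0.0, 0.028, -0.019, -7.7, 0],[0.0, 0.03, -0.015, -7.7, 0],[0.0, 0.032, -0.011, -7.7, 0],[0.0, 0.033, -0.006, -7.7, 0],[0.0, 0.034, -0.002, -7.7, 0],[0.0, 0.034, 0.003, -7.8, 0],[0.0, 0.033, 0.007, -7.7, 0]]]
```

Request:
play_rows --moves '[[[0,0.018,-0.028,-7.7,0],[0,0.022,-0.025,-7.7,0],[0,0.025,-0.022,-7.7,0],[0,0.028,-0.019,-7.7,0],[0,0.03,-0.015,-7.7,0],[0,0.032,-0.011,-7.7,0],[0,0.033,-0.006,-7.7,0],[0,0.034,-0.002,-7.7,0],[0,0.034,0.003,-7.8,0],[0,0.033,0.007,-7.7,0]]]'

```text
time: 3.0
tool_pos: [0.4912, 0.0657, 0.2519]
tool_rot: [-0.475, 1.561, -0.644]
contact_force: [0.1, 0.0, -0.3]
opening: 0.0458
```

```bash
python3 - <<'E'
from h import *
im=robot.read_camera("scene"); cv2.imwrite("pics/s1.png",cv2.resize(im[100:325,150:400,::-1],(667,600),interpolation=cv2.INTER_CUBIC))
st(); plan([(.494,.047,.18,77.0,4),(.494,.047,.150,77.0,6)],0)
E
```

```text
t 3.05 p [0.4931 0.0694 0.2517] yaw 80.81 q [-0.01  0.27  1.56 -0.    1.31 -1.42] F [0.1 2.6 0.4] op 0.046
end [0.4939 0.0468 0.1497] 77.0
[[[0.018, -0.005, 0.001, 1.0, 0],[0.018, -0.006, 0.001, 0.9, 0],[0.018, -0.005, 0.001, 1.0, 0],[0.018, -0.006, 0.002, 0.9, 0],[0.005, 0.0, 0.0, 0.0, 0],[0.005, 0.0, 0.0, 0.0, 0],[0.005, 0.0, 0.0, 0.0, 0],[0.005, 0.0, 0.0, 0.0, 0],[0.005, 0.0, 0.0, 0.0, 0],[0.005, 0.0, 0.0, 0.0, 0]]]
```

View pics/s1.png

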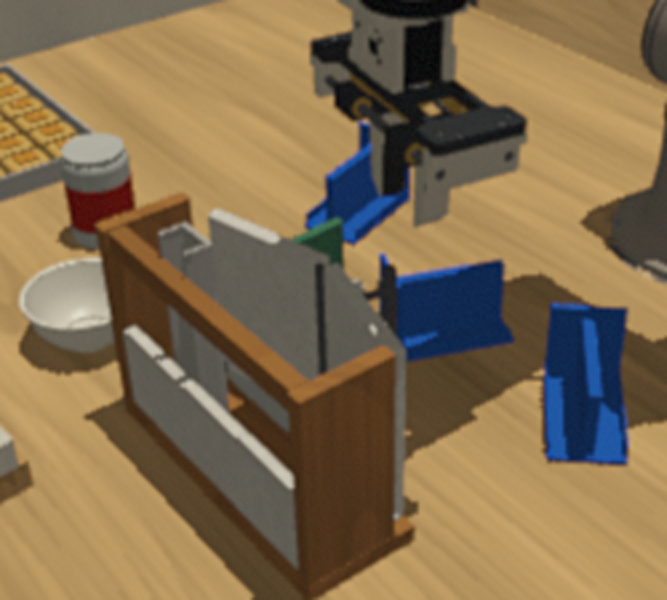

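Request:
play_rows --moves '[[[0,0,0,0,0],[0.01,-0.006,0,1,0],[0.01,-0.006,0,1,0],[0.01,-0.006,0,1,0],[0.005,-0.004,0,1,0],[0.005,0,0,0,0],[0,0,0,0,0],[0,0,0,0,0],[0,0,0,0,0],[0,0,0,0,0]]]'

```text
time: 4.05
tool_pos: [0.4874, 0.043, 0.2077]
tool_rot: [-0.213, 1.563, -0.457]
contact_force: [1.2, 0.4, -0.4]
opening: 0.046
```

```bash
python3 - <<'E'
from h import *
st(); plan([(.494,.047,.19,77.0,4),(.494,.047,.150,77.0,6)],0)
E
```

```text
t 4.05 p [0.4874 0.043  0.2077] yaw 76.03 q [-0.07  0.29  1.66 -0.    1.19 -1.39] F [ 1.2  0.4 -0.4] op 0.046
end [0.4935 0.0467 0.1497] 77.0
[[[0.004, 0.001, 0.001, -0.2, 0],[0.005, 0.001, 0.001, -0.3, 0],[0.004, 0.002, 0.002, -0.2, 0],[0.005, 0.001, 0.001, -0.3, 0],[0.007, 0.0, 0.0, 0.0, 0],[0.007, 0.0, 0.0, 0.0, 0],[0.006, 0.0, 0.0, 0.0, 0],[0.007, 0.0, 0.0, 0.0, 0],[0.006, 0.0, 0.0, 0.0, 0],[0.007, 0.0, 0.0, 0.0, 0]]]
```

Request:
play_rows --moves '[[[0.004,0.001,0.001,0,0],[0.005,0.001,0.001,-0.5,0],[0.005,0.001,0.002,0,0],[0.005,0.001,0.001,-0.5,0],[0.007,0,0,0,0],[0.007,0,0,0,0],[0.006,0,0,0,0],[0.007,0,0,0,0],[0.006,0,0,0,0],[0,0,0,0,0]]]'

```text
time: 5.05
tool_pos: [0.494, 0.0464, 0.1506]
tool_rot: [-0.266, 1.564, -0.49]
contact_force: [-0.3, -0.5, 0.2]
opening: 0.0459
```

```bash
python3 - <<'E'
from h import *
im=robot.read_camera("scene"); cv2.imwrite("pics/s2.png",cv2.resize(im[150:275,200:350,::-1],(720,600),interpolation=cv2.INTER_CUBIC))
st(); print(tr()[1].round(3))
E
```

```text
t 5.1 p [0.4942 0.0464 0.151 ] yaw 77.19 q [-0.06  0.36  1.72 -0.    1.05 -1.4 ] F [ 0.6  0.8 -0.1] op 0.0455
[[ 0.007  0.222  0.975]
 [-0.003  0.975 -0.222]
 [-1.    -0.002  0.008]]
```

View pics/s2.png

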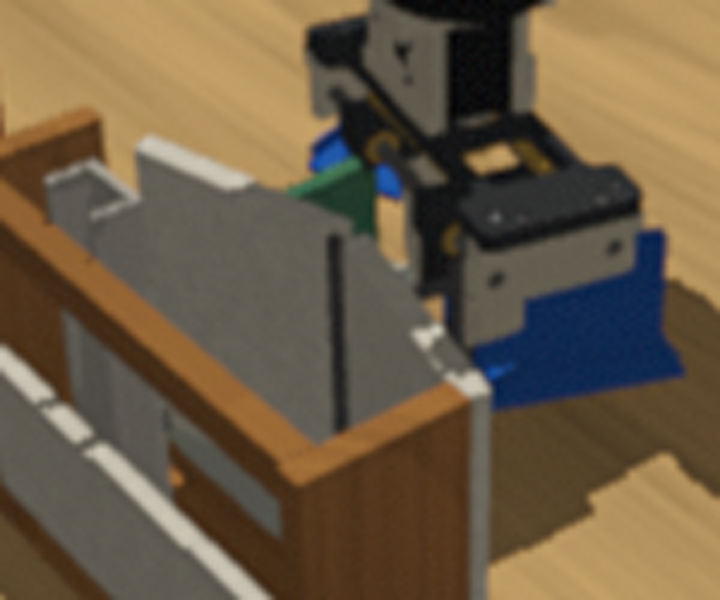

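Request:
play_rows --moves '[[[0,0,0,0,-1],[0,0,0,0,-1],[0,0,0,0,-1],[0,0,0,0,-1],[0,0,0,0,-1],[0,0,0,0,-1],[0,0,0,0,-1],[0,0,0,0,-1],[0,0,0,0,-1],[0,0,0,0,-1]]]' --grip_force 10

```text
time: 6.1
tool_pos: [0.4951, 0.0466, 0.1522]
tool_rot: [-0.08, 1.56, -0.303]
contact_force: [0.4, 0.4, -0.5]
opening: 0.0114
```

```bash
python3 - <<'E'
from h import *
st()
wps=[]
for th in np.linspace(.23,1.4,20)[1:]:
    x,y,z=pose(BAY,[handle(th)])[0]; wps.append((x,y,.151,77.2-np.degrees(th-.23),1))
x,y,z=pose(BAY,[handle(1.42)])[0]; wps.append((x,y,.151,77.2-np.degrees(1.19),1))
plan(wps,-1)
E
```

```text
t 6.1 p [0.4951 0.0466 0.1522] yaw 77.18 q [-0.06  0.36  1.72 -0.    1.05 -1.4 ] F [ 0.4  0.4 -0.5] op 0.0114
end [0.4555 0.1718 0.1512] 9.0
[[[0.001, 0.004, -0.008, 3.5, -1],[0.0, 0.003, -0.006, 3.5, -1],[0.0, 0.003, -0.006, 3.6, -1],[0.0, 0.004, -0.007, 3.5, -1],[0.0, 0.003, -0.006, 3.5, -1],[0.0, 0.003, -0.007, 3.5, -1],[0.0, 0.004, -0.006, 3.6, -1],[0.0, 0.003, -0.006, 3.5, -1],[0.0, 0.003, -0.007, 3.5, -1],[0.0, 0.004, -0.006, 3.6, -1]]]
[[[0.0, 0.003, -0.006, 3.5, -1],[0.0, 0.003, -0.007, 3.5, -1],[0.0, 0.004, -0.006, 3.5, -1],[0.0, 0.003, -0.006, 3.6, -1],[0.0, 0.003, -0.007, 3.5, -1],[0.0, 0.004, -0.006, 3.5, -1],[0.0, 0.003, -0.006, 3.6, -1],[0.0, 0.003, -0.007, 3.5, -1],[0.0, 0.004, -0.006, 3.5, -1],[0.0, 0.001, -0.002, 1.2, -1]]]
```

Gripped (opening 11.4 mm ≈ 12 mm bar). Pull along the arc.

Request:
play_rows --moves '[[[0.001,0.004,-0.008,3.5,-1],[0,0.003,-0.006,3.5,-1],[0,0.003,-0.006,3.6,-1],[0,0.004,-0.007,3.5,-1],[0,0.003,-0.006,3.5,-1],[0,0.003,-0.007,3.5,-1],[0,0.004,-0.006,3.6,-1],[0,0.003,-0.006,3.5,-1],[0,0.003,-0.007,3.5,-1],[0,0.004,-0.006,3.6,-1]]]'

```text
time: 7.1
tool_pos: [0.4566, 0.1041, 0.1522]
tool_rot: [0.275, 1.552, -0.589]
contact_force: [-4.0, -2.4, 4.4]
opening: 0.0116
```

```bash
cat > pull.py <<'E'
from h import *
import sys
st(); o,R=tr(); p=o["tool_pos"]
d=p[:2]-pose(BAY,[[0,130,0]])[0,:2]; ang=np.arctan2(d[1],d[0])-BAY[2]
th0=np.arctan2(-105,-51)-ang; th0=(th0+np.pi)%(2*np.pi)-np.pi; print("theta",th0,"radius",np.hypot(*d))
tg=float(sys.argv[1]); n=int(sys.argv[2]); yaw=np.degrees(np.arctan2(R[1,1],R[0,1]))
wps=[]
for th in np.linspace(th0,tg,n+1)[1:]:
    x,y,z=pose(BAY,[handle(th)])[0]; wps.append((x,y,.151,90-np.degrees(th),1))
plan(wps,-1)
E
python3 pull.py 1.4 10
```

```text
t 7.1 p [0.4566 0.1041 0.1522] yaw 40.49 q [ 0.07  0.31  1.8  -0.01  1.02 -0.63] F [-4.  -2.4  4.4] op 0.0116
theta 0.8259272602820684 radius 0.11536296006606257
end [0.4544 0.1696 0.1512] 9.8
[[[0.001, 0.002, -0.007, 1.1, -1],[0.0, 0.003, -0.006, 3.3, -1],[0.0, 0.003, -0.006, 3.3, -1],[0.0, 0.003, -0.005, 3.3, -1],[0.0, 0.003, -0.006, 3.3, -1],[0.0, 0.003, -0.006, 3.2, -1],[0.0, 0.003, -0.006, 3.3, -1],[0.0, 0.003, -0.006, 3.3, -1],[0.0, 0.003, -0.006, 3.3, -1],[0.0, 0.003, -0.006, 3.3, -1]]]
```

Request:
play_rows --moves '[[[0.001,0.002,-0.007,1,-1],[0,0.003,-0.006,3.3,-1],[0,0.003,-0.006,3.3,-1],[0,0.003,-0.005,3.3,-1],[0,0.003,-0.006,3.3,-1],[0,0.003,-0.006,3.2,-1],[0,0.003,-0.006,3.3,-1],[0,0.003,-0.006,3.3,-1],[0,0.003,-0.006,3.3,-1],[0,0,0,0,-1]]]'

```text
time: 8.1
tool_pos: [0.4546, 0.1623, 0.1521]
tool_rot: [0.633, 1.544, -0.727]
contact_force: [1.4, 1.1, -0.4]
opening: 0.0114
```

```bash
python3 pull.py 1.43 4
python3 - <<'E'
from h import *
im=robot.read_camera("scene"); cv2.imwrite("pics/s3.png",cv2.resize(im[100:325,150:400,::-1],(667,600),interpolation=cv2.INTER_CUBIC))
E
```

```text
t 8.1 p [0.4546 0.1623 0.1521] yaw 12.11 q [ 0.2   0.34  1.76 -0.02  1.03 -0.  ] F [ 1.4  1.1 -0.4] op 0.0114
theta 1.3374170244622263 radius 0.11473312544629696
end [0.4554 0.1736 0.1511] 8.1
[[[0.001, -0.001, -0.003, 0.1, -1],[0.0, 0.002, -0.003, 1.3, -1],[0.0, 0.001, -0.002, 1.3, -1],[0.0, 0.001, -0.003, 1.3, -1]]]
```

View pics/s3.png

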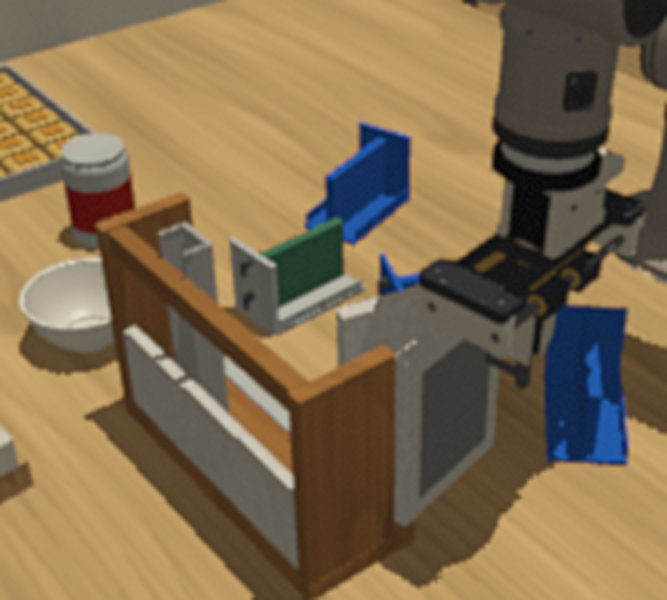

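Request:
play_rows --moves '[[[0.001,0,-0.004,0,-1],[0,0.002,-0.003,1.5,-1],[0,0.001,-0.003,1.5,-1],[0,0.001,-0.002,1,-1],[0,0,0,0,-1],[0,0,0,0,-0.3],[0,0,0,0,-0.3],[0,0,0,0,-0.3],[0,0,0,0,-0.3],[0,0,0,0,-0.3]]]'

```text
time: 9.15
tool_pos: [0.4569, 0.1727, 0.152]
tool_rot: [0.704, 1.541, -0.72]
contact_force: [0.3, 0.5, 0.1]
opening: 0.032
```

```bash
python3 pull.py 1.43 1
python3 - <<'E'
from h import *
print(tr()[1].round(3))
E
```

```text
t 9.15 p [0.4569 0.1727 0.152 ] yaw 8.44 q [ 0.22  0.35  1.75 -0.03  1.03  0.09] F [0.3 0.5 0.1] op 0.032
theta 1.4299256899183792 radius 0.11507805748889399
end [0.4558 0.1735 0.151 ] 8.0
[[[0.001, -0.001, -0.001, 0.4, -1]]]
[[ 0.022  0.989  0.146]
 [-0.02   0.147 -0.989]
 [-1.     0.019  0.023]]
```

Request:
play_rows --moves '[[[-0.005,0,0,0,-0.3],[-0.015,0,0,0,-0.3],[-0.02,0,0,0,-0.3],[-0.02,0,0,0,0],[-0.02,0,0,0,0],[-0.02,0,0,0,0],[0,0,0,0,0],[0,0,0,0,0],[0,0,0,0,0],[0,0,0,0,0]]]'

```text
time: 10.15
tool_pos: [0.4533, 0.1745, 0.2555]
tool_rot: [0.623, 1.543, -0.801]
contact_force: [-0.0, -0.7, -0.1]
opening: 0.0463
```

```bash

python3 - <<'E'
from h import *
st();print(tr()[1].round(3))
a=robot.read_camera("top")[:,:,::-1]
cv2.imwrite("pics/top1.png",a)
cv2.imwrite("pics/t1sh.png",cv2.resize(a[195:255,300:370],(700,600),interpolation=cv2.INTER_CUBIC))
cv2.imwrite("pics/t1bay.png",cv2.resize(a[130:214,205:338],(798,504),interpolation=cv2.INTER_CUBIC))
a=robot.read_camera("scene")[:,:,::-1]
cv2.imwrite("pics/s4.png",a)
cv2.imwrite("pics/s4c.png",cv2.resize(a[160:310,180:330],(600,600),interpolation=cv2.INTER_CUBIC))
E
```

```text
t 10.15 p [0.4533 0.1745 0.2555] yaw 8.47 q [ 0.23  0.24  1.59 -0.02  1.3   0.08] F [-0.  -0.7 -0.1] op 0.0463
[[ 0.02   0.989  0.147]
 [-0.02   0.147 -0.989]
 [-1.     0.016  0.023]]
```

View pics/t1bay.png

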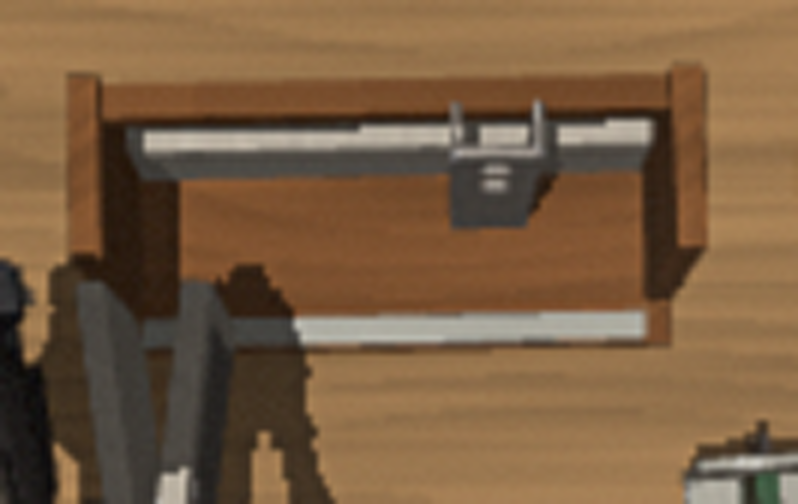

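View pics/s4c.png

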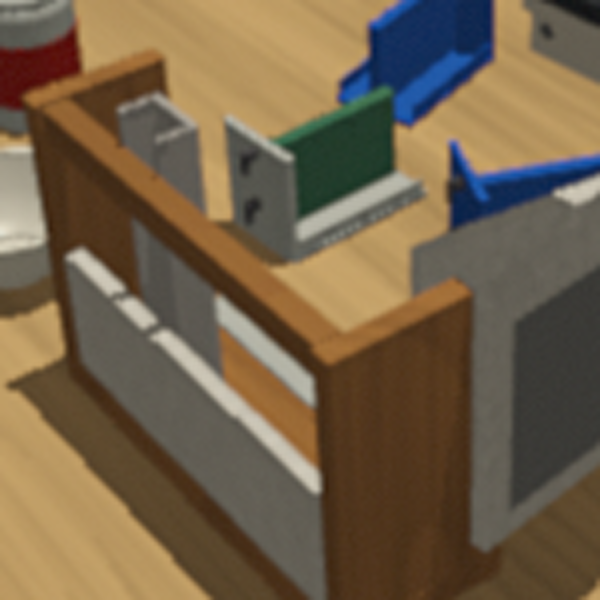

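View pics/t1sh.png

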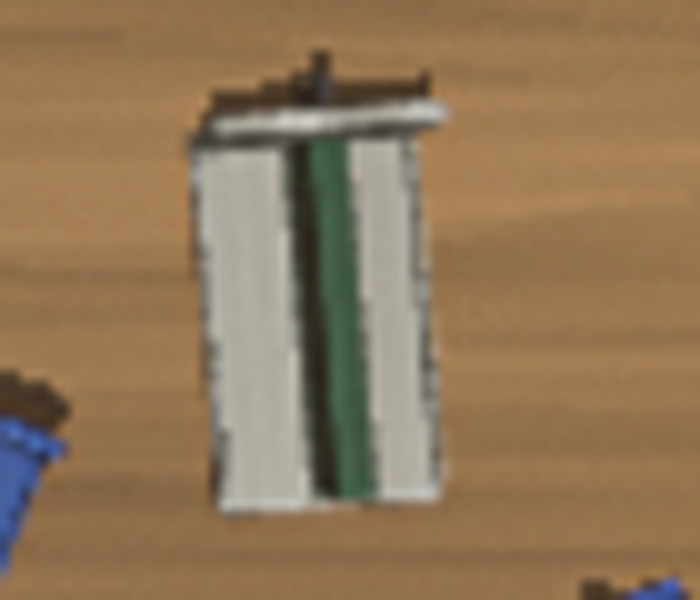

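```bash
cat > fit1.py <<'E'
from h import *
SH=[([60,35,85],(208,125)),([60,-35,85],(450,105)),([-57,6,76],(340,500)),([-57,-6,76],(374,498)),([53,6,76],(308,137)),([53,-6,76],(345,135)),([-60,35,6],(220,512)),([-60,-35,6],(440,500))]
S=[([60,35,85],(297,157)),([60,-35,85],(227,118)),([60,35,0],(295,261)),([-57,6,76],(392,88)),([60,-35,0],(235,218))]
c=[("top",[a for a,_ in SH],uc([b for _,b in SH],10,(300,195)))]
s=[("scene",[a for a,_ in S],uc([b for _,b in S],4,(180,160)))]
for q in (c,s,c+s):
    p,r=fit(q,[.43,-.15,0]);print("shelf",p.round(4)); print(r.reshape(-1,2).round(1).tolist())
E
python3 fit1.py
```

```text
shelf [ 0.4276 -0.1813  0.0684]
[[0.4, -0.6], [-0.5, -0.4], [-0.2, 0.3], [0.4, 0.2], [-0.1, 0.0], [0.2, -0.1], [-0.2, 0.5], [0.0, 0.0]]
shelf [ 0.4266 -0.1861  0.1199]
[[-0.8, 0.1], [-0.5, -0.4], [1.3, 0.4], [0.7, -0.8], [-0.2, 0.4]]
shelf [ 0.4275 -0.1819  0.0719]
[[0.5, -0.5], [-0.3, -0.4], [0.0, 0.3], [0.6, 0.2], [0.0, 0.0], [0.3, -0.1], [0.1, 0.6], [0.3, 0.0], [-1.4, 0.8], [-0.1, -0.3], [0.8, 1.1], [1.9, 0.4], [0.2, 0.5]]
```

```bash

python3 - <<'E'
from h import *
plan([(.4326,-.1813,.22,94,16),(.4326,-.1813,.22,94,4)],0)
E
```

```text
end [ 0.4323 -0.1817  0.2195] 94.0
[[[0.002, -0.005, 0.022, -5.3, 0],[0.002, -0.007, 0.021, -5.3, 0],[0.002, -0.008, 0.021, -5.4, 0],[0.002, -0.01, 0.02, -5.3, 0],[0.002, -0.012, 0.019, -5.4, 0],[0.002, -0.014, 0.017, -5.3, 0],[0.002, -0.015, 0.016, -5.4, 0],[0.002, -0.017, 0.015, -5.3, 0],[0.002, -0.018, 0.013, -5.4, 0],[0.003, -0.019, 0.011, -5.3, 0]]]
[[[0.002, -0.02, 0.009, -5.4, 0],[0.003, -0.021, 0.007, -5.3, 0],[0.002, -0.022, 0.005, -5.4, 0],[0.003, -0.022, 0.004, -5.3, 0],[0.002, -0.022, 0.001, -5.4, 0],[0.003, -0.023, -0.001, -5.3, 0],[0.0, 0.0, 0.0, 0.0, 0],[0.0, 0.0, 0.0, 0.0, 0],[0.0, 0.0, 0.0, 0.0, 0],[0.0, 0.0, 0.0, 0.0, 0]]]
```

Request:
play_rows --moves '[[[0.002,-0.005,0.022,-5.3,0],[0.002,-0.007,0.021,-5.3,0],[0.002,-0.008,0.021,-5.4,0],[0.002,-0.01,0.02,-5.3,0],[0.002,-0.012,0.019,-5.4,0],[0.002,-0.014,0.017,-5.3,0],[0.002,-0.015,0.016,-5.4,0],[0.002,-0.017,0.015,-5.3,0],[0.002,-0.018,0.013,-5.4,0],[0.003,-0.019,0.011,-5.3,0]]]'

```text
time: 11.25
tool_pos: [0.4429, -0.0543, 0.2335]
tool_rot: [-0.586, 1.549, -1.036]
contact_force: [0.6, -0.9, -0.3]
opening: 0.0461
```

```bash

python3 - <<'E'
from h import *
st();print(tr()[1].round(3))
plan([(.4326,-.1813,.19,94,7),(.4326,-.1813,.19,94,3)],0)
E
```

```text
t 11.25 p [ 0.4429 -0.0543  0.2335] yaw 64.26 q [-0.28  0.18  1.72 -0.02  1.22 -1.4 ] F [ 0.6 -0.9 -0.3] op 0.0461
[[ 0.011  0.434  0.901]
 [-0.019  0.901 -0.434]
 [-1.    -0.012  0.018]]
end [ 0.4323 -0.1818  0.1905] 94.0
[[[0.006, -0.017, 0.007, -4.2, 0],[0.006, -0.017, 0.005, -4.3, 0],[0.006, -0.018, 0.004, -4.2, 0],[0.006, -0.018, 0.003, -4.3, 0],[0.006, -0.018, 0.001, -4.2, 0],[0.007, -0.018, 0.0, -4.3, 0],[0.006, -0.019, -0.002, -4.2, 0],[0.0, 0.0, 0.0, 0.0, 0],[0.0, 0.0, 0.0, 0.0, 0],[0.0, 0.0, 0.0, 0.0, 0]]]
```

Request:
play_rows --moves '[[[0.006,-0.017,0.007,-4.2,0],[0.006,-0.017,0.005,-4.3,0],[0.006,-0.018,0.004,-4.2,0],[0.006,-0.016,0.003,-4.3,0],[0.006,-0.012,0.001,-4,0],[0.006,-0.008,0,-3,0],[0.006,-0.005,0,-1,0],[0,-0.003,0,0,0],[0,0,0,0,0],[0,0,0,0,0]]]'

```text
time: 12.25
tool_pos: [0.435, -0.1603, 0.1876]
tool_rot: [-1.326, 1.555, -1.323]
contact_force: [-0.3, -0.0, -0.5]
opening: 0.0458
```

```bash

python3 - <<'E'
from h import *
st();print(tr()[1].round(3))
plan([(.4326,-.1813,.10,94,6),(.4326,-.1813,.04,94,4)],0)
E
```

```text
t 12.25 p [ 0.435  -0.1603  0.1876] yaw 90.15 q [-0.51  0.26  1.75 -0.01  1.11 -2.08] F [-0.3 -0.  -0.5] op 0.0458
[[ 0.004 -0.003  1.   ]
 [-0.016  1.     0.003]
 [-1.    -0.016  0.004]]
end [ 0.4327 -0.1813  0.0396] 94.0
[[[0.015, -0.004, 0.0, -0.6, 0],[0.015, -0.003, -0.001, -0.6, 0],[0.014, -0.003, 0.0, -0.7, 0],[0.015, -0.004, -0.001, -0.6, 0],[0.014, -0.003, -0.001, -0.7, 0],[0.015, -0.004, 0.0, -0.6, 0],[0.015, 0.0, 0.0, 0.0, 0],[0.015, 0.0, 0.0, 0.0, 0],[0.015, 0.0, 0.0, 0.0, 0],[0.015, 0.0, 0.0, 0.0, 0]]]
```

Request:
play_rows --moves '[[[0.008,-0.005,0,-1,0],[0.01,-0.005,0,-1,0],[0.012,-0.005,-0.001,-1,0],[0.012,-0.003,-0.001,-0.8,0],[0.012,-0.002,0,0,0],[0.01,0,0,0,0],[0.008,0,0,0,0],[0,0,0,0,0],[0,0,0,0,0],[0,0,0,0,0]]]'

```text
time: 13.25
tool_pos: [0.4341, -0.1826, 0.1101]
tool_rot: [-1.382, 1.554, -1.303]
contact_force: [-0.7, -0.4, 0.5]
opening: 0.0456
```

```bash

python3 - <<'E'
from h import *
st();print(tr()[1].round(3))
plan([(.4326,-.1813,.075,94,4),(.4326,-.1813,.039,94,4)],0)
a=robot.read_camera("scene")[:,:,::-1]
cv2.imwrite("pics/s5.png",cv2.resize(a[100:250,200:350],(600,600),interpolation=cv2.INTER_CUBIC))
E
```

```text
t 13.25 p [ 0.4341 -0.1826  0.1101] yaw 94.51 q [-0.55  0.38  1.84 -0.01  0.91 -2.19] F [-0.7 -0.4  0.5] op 0.0456
[[ 0.004 -0.079  0.997]
 [-0.016  0.997  0.079]
 [-1.    -0.016  0.003]]
end [ 0.4331 -0.1817  0.0391] 94.0
[[[0.009, 0.0, 0.0, 0.1, 0],[0.009, 0.0, 0.0, 0.1, 0],[0.009, 0.001, -0.001, 0.2, 0],[0.008, 0.0, 0.0, 0.1, 0],[0.009, 0.0, 0.0, 0.0, 0],[0.009, 0.0, 0.0, 0.0, 0],[0.009, 0.0, 0.0, 0.0, 0],[0.009, 0.0, 0.0, 0.0, 0]]]
```

View pics/s5.png

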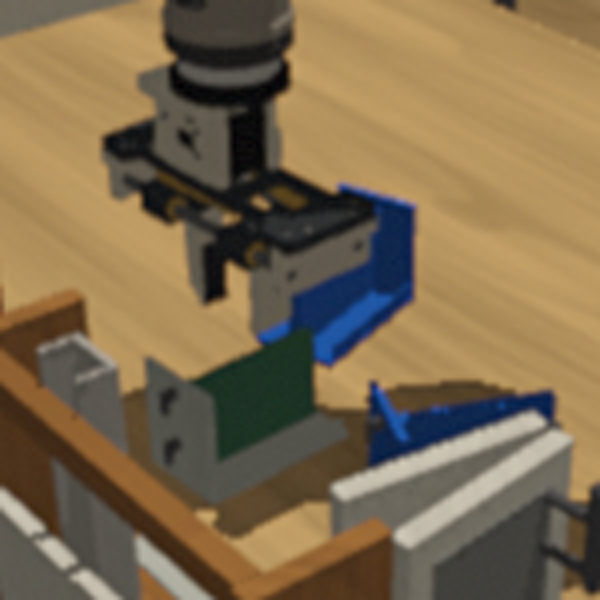

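Fingers straddle the green divider of the grey shelf (divider at crop ≈(265,390)). Descend and grip.

Request:
play_rows --moves '[[[0.009,0,0,0,0],[0.009,0,0,0.5,0],[0.009,0.001,-0.001,0,0],[0.009,0,0,0,0],[0.009,0,0,0,0],[0.009,0,0,0,0],[0.008,0,0,0,0],[0.006,0,0,0,0],[0,0,0,0,0],[0,0,0,0,0]]]'

```text
time: 14.3
tool_pos: [0.4335, -0.1828, 0.036]
tool_rot: [-1.354, 1.554, -1.284]
contact_force: [0.7, -0.6, -0.7]
opening: 0.046
```

```bash

python3 - <<'E'
from h import *
st()
E
```

```text
t 14.3 p [ 0.4335 -0.1828  0.036 ] yaw 93.98 q [-0.55  0.5   1.91 -0.02  0.72 -2.18] F [ 0.7 -0.6 -0.7] op 0.046
```

Request:
play_rows --moves '[[[0,0,0,0,-0.4],[0,0,0,0,-0.6],[0,0,0,0,-1],[0,0,0,0,-1],[0,0,0,0,-1],[0,0,0,0,-1],[0,0,0,0,-1],[0,0,0,0,-1],[0,0,0,0,-1],[0,0,0,0,-1]]]' --grip_force 50

```text
time: 15.3
tool_pos: [0.4343, -0.1825, 0.0377]
tool_rot: [-1.226, 1.553, -1.157]
contact_force: [-0.5, 1.1, 0.0]
opening: 0.0117
```

```bash

python3 - <<'E'
from h import *
st();print(tr()[1].round(3))
plan([(.4335,-.1828,.185,94,10)],-1)
E
```

```text
t 15.3 p [ 0.4343 -0.1825  0.0377] yaw 93.94 q [-0.55  0.49  1.91 -0.02  0.72 -2.18] F [-0.5  1.1  0. ] op 0.0117
[[ 0.007 -0.069  0.998]
 [-0.016  0.997  0.069]
 [-1.    -0.017  0.006]]
end [ 0.4333 -0.1826  0.1847] 94.0
[[[-0.015, 0.0, 0.0, 0.0, -1],[-0.015, 0.0, 0.0, 0.0, -1],[-0.015, 0.0, 0.0, 0.0, -1],[-0.015, 0.0, 0.0, 0.0, -1],[-0.015, 0.0, 0.0, 0.0, -1],[-0.014, 0.0, 0.0, 0.0, -1],[-0.015, 0.0, 0.0, 0.0, -1],[-0.014, 0.0, 0.0, 0.0, -1],[-0.015, 0.0, 0.0, 0.0, -1],[-0.014, 0.0, -0.001, -0.1, -1]]]
```

Request:
play_rows --moves '[[[-0.006,0,0,0,-1],[-0.012,0,0,0,-1],[-0.015,0,0,0,-1],[-0.015,0,0,0,-1],[-0.015,0,0,0,-1],[-0.015,0,0,0,-1],[-0.015,0,0,0,-1],[-0.015,0,0,0,-1],[-0.01,0,0,0,-1],[-0.005,0,0,0,-1]]]'

```text
time: 16.3
tool_pos: [0.4299, -0.1795, 0.1643]
tool_rot: [-1.813, 1.558, -1.744]
contact_force: [-1.0, 0.1, -2.9]
opening: 0.0121
```

```bash

python3 - <<'E'
from h import *
st();print(tr()[1].round(3))
plan([(.47,-.042,.165,90.5,10)],-1)
a=robot.read_camera("scene")[:,:,::-1]
cv2.imwrite("pics/s6.png",cv2.resize(a[80:250,200:370],(600,600),interpolation=cv2.INTER_CUBIC))
E
```

```text
t 16.3 p [ 0.4299 -0.1795  0.1643] yaw 93.99 q [-0.55  0.3   1.78 -0.01  1.06 -2.19] F [-1.   0.1 -2.9] op 0.0121
[[-0.002 -0.07   0.998]
 [-0.013  0.998  0.069]
 [-1.    -0.013 -0.003]]
end [ 0.4701 -0.0416  0.1653] 90.5
[[[0.0, 0.013, 0.005, 0.3, -1],[0.0, 0.014, 0.005, 0.4, -1],[0.0, 0.013, 0.005, 0.3, -1],[0.0, 0.014, 0.005, 0.4, -1],[0.0, 0.014, 0.005, 0.3, -1],[0.0, 0.013, 0.004, 0.4, -1],[0.0, 0.014, 0.004, 0.3, -1],[0.0, 0.014, 0.004, 0.4, -1],[0.0, 0.013, 0.004, 0.3, -1],[-0.001, 0.014, 0.005, 0.4, -1]]]
```

View pics/s6.png

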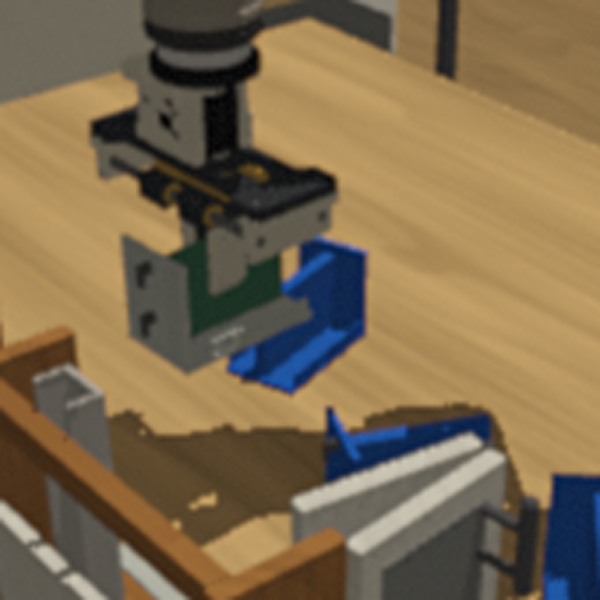

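Request:
play_rows --moves '[[[0,0.008,0.003,0,-1],[0,0.014,0.005,0.5,-1],[0,0.016,0.005,0.5,-1],[0,0.018,0.005,0.5,-1],[0,0.018,0.005,0.5,-1],[0,0.016,0.004,0.5,-1],[0,0.012,0.004,0.5,-1],[0,0.008,0.003,0.5,-1],[0,0.004,0,0,-1],[0,0,0,0,-1]]]'

```text
time: 17.35
tool_pos: [0.4562, -0.0539, 0.1559]
tool_rot: [-2.713, 1.554, -2.707]
contact_force: [-0.5, 0.3, -2.6]
opening: 0.0117
```

```bash

python3 - <<'E'
from h import *
st();print(tr()[1].round(3))
plan([(.49,-.042,.165,90.5,10)],-1)
E
```

```text
t 17.35 p [ 0.4562 -0.0539  0.1559] yaw 90.33 q [-0.28  0.31  1.79 -0.01  1.06 -1.85] F [-0.5  0.3 -2.6] op 0.0117
[[-0.015 -0.006  1.   ]
 [-0.007  1.     0.006]
 [-1.    -0.007 -0.015]]
end [ 0.4901 -0.0417  0.1649] 90.5
[[[-0.001, 0.001, 0.003, 0.0, -1],[-0.001, 0.001, 0.003, 0.0, -1],[-0.001, 0.001, 0.003, 0.0, -1],[-0.001, 0.001, 0.004, 0.0, -1],[-0.001, 0.001, 0.003, 0.0, -1],[-0.001, 0.001, 0.004, 0.0, -1],[-0.001, 0.001, 0.003, 0.0, -1],[-0.001, 0.002, 0.004, -0.1, -1],[-0.001, 0.001, 0.003, 0.0, -1],[0.0, 0.002, 0.004, -0.1, -1]]]
```

Request:
play_rows --moves '[[[-0.002,0.002,0.004,0,-1],[-0.002,0.002,0.005,0,-1],[-0.002,0.002,0.005,0,-1],[-0.002,0.002,0.005,0,-1],[-0.001,0.002,0.005,0,-1],[-0.001,0.001,0.004,0,-1],[-0.001,0.001,0.003,0,-1],[0,0,0.001,0,-1],[0,0,0,0,-1],[0,0,0,0,-1]]]'

```text
time: 18.35
tool_pos: [0.4911, -0.0418, 0.1667]
tool_rot: [-2.724, 1.553, -2.72]
contact_force: [-0.3, -0.1, -3.3]
opening: 0.0121
```

```bash

python3 - <<'E'
from h import *
st();print(tr()[1].round(3))
a=robot.read_camera("scene")[:,:,::-1]
cv2.imwrite("pics/s7.png",cv2.resize(a[140:270,200:330],(600,600),interpolation=cv2.INTER_CUBIC))
a=robot.read_camera("top")[:,:,::-1]
cv2.imwrite("pics/t7.png",cv2.resize(a[130:250,230:340],(550,600),interpolation=cv2.INTER_CUBIC))
E
```

```text
t 18.35 p [ 0.4911 -0.0418  0.1667] yaw 90.25 q [-0.23  0.35  1.69 -0.01  1.11 -1.8 ] F [-0.3 -0.1 -3.3] op 0.0121
[[-0.016 -0.004  1.   ]
 [-0.007  1.     0.004]
 [-1.    -0.007 -0.016]]
```

View pics/s7.png

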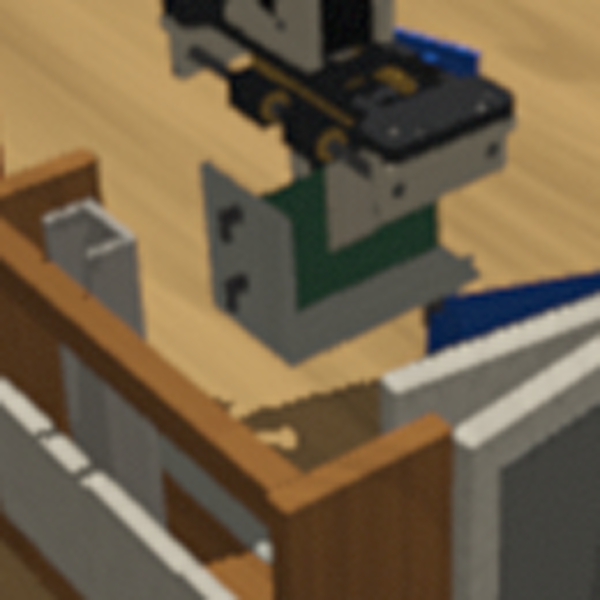

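View pics/t7.png

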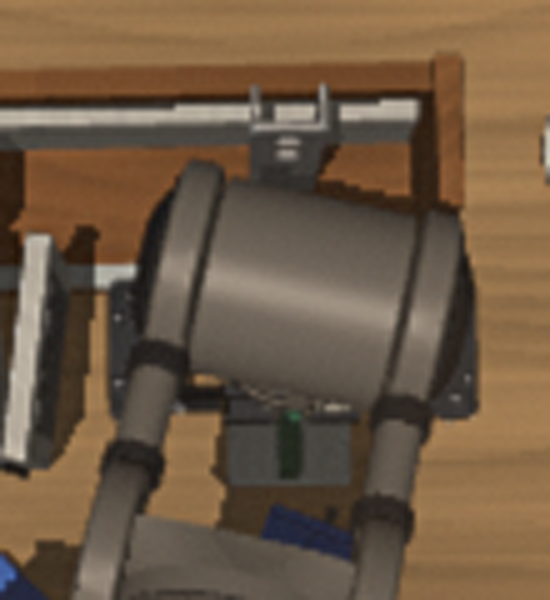

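```bash

python3 - <<'E'
from h import *
p=[.4844,-.0418,.004]
L=np.array([[60,35,85],[60,-35,85],[60,35,0],[60,-35,0],[-57,6,76],[-57,-6,76],[60,0,70]],float)+[0,0,129]
print(((proj("scene",pose(p,L))-[200,140]+.5)*4.615).round().tolist())
print(((proj("top",pose(p,L))-[230,130]+.5)*5).round().tolist())
U=np.array([[45,-50,225],[45,-30,225],[45,-70,225],[45,-50,180],[45,-50,210],[45,-50,140]],float)
print(((proj("top",pose(BAY,U))-[230,130]+.5)*5).round().tolist())
print(((proj("scene",pose(BAY,U))-[200,140]+.5)*4.615).round().tolist())
E
```

```text
[[287.0, 220.0], [204.0, 159.0], [295.0, 368.0], [215.0, 303.0], [445.0, 133.0], [430.0, 123.0], [246.0, 216.0]]
[[228.0, 260.0], [357.0, 259.0], [228.0, 279.0], [349.0, 278.0], [284.0, 476.0], [306.0, 476.0], [292.0, 263.0]]
[[291.0, 130.0], [254.0, 131.0], [328.0, 129.0], [289.0, 145.0], [291.0, 135.0], [287.0, 157.0]]
[[118.0, 218.0], [141.0, 236.0], [95.0, 200.0], [127.0, 299.0], [121.0, 245.0], [134.0, 368.0]]
```

```bash

python3 - <<'E'
from h import *
a=robot.read_camera("scene")[:,:,::-1]; b=robot.read_camera("top")[:,:,::-1]
cv2.imwrite("pics/s8full.png",a); cv2.imwrite("pics/t8full.png",b)
cv2.imwrite("pics/s8.png",cv2.resize(a[168:224,238:308],(800,640),interpolation=cv2.INTER_CUBIC)[:600])
cv2.imwrite("pics/t8.png",cv2.resize(b[205:235,265:310],(750,500),interpolation=cv2.INTER_CUBIC))
E
```

```text
(no output)
```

View pics/s8.png

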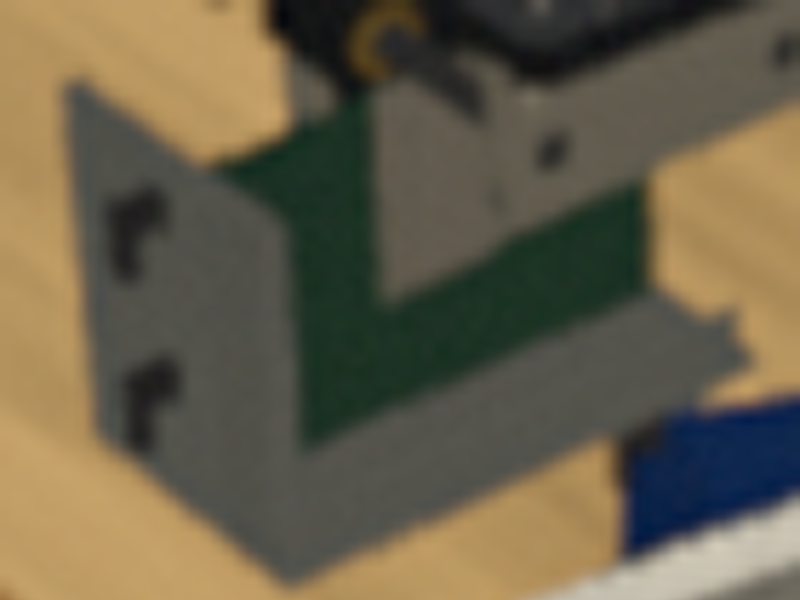

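View pics/t8.png

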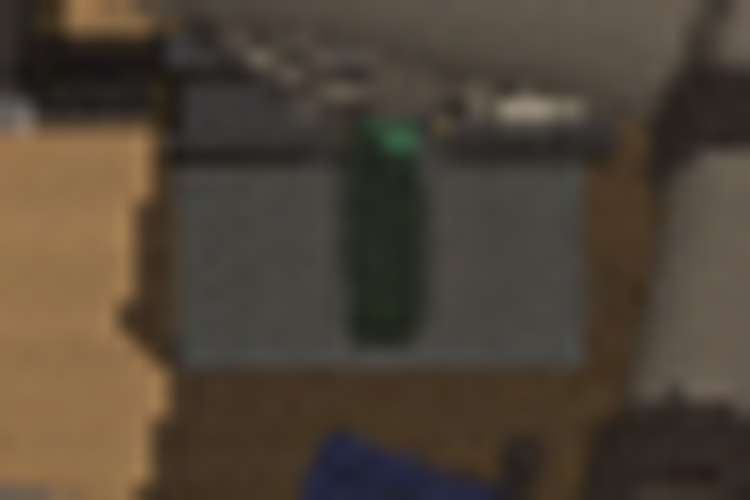

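```bash
cat > fit8.py <<'E'
from h import *
from scipy.spatial.transform import Rotation as Ro
S=[([60,-35,85],(68,85)),([60,35,85],(288,218)),([60,35,0],(290,588)),([60,-35,0],(98,435))]
T=[([-60,35,6],(182,365)),([-60,-35,6],(585,363)),([-57,6,76],(350,345)),([-57,-6,76],(420,345))]
so=uc([b for _,b in S],11.43,(238,168)); to=uc([b for _,b in T],16.667,(265,205))
def f(p,pri=1):
    R=Ro.from_euler('ZYX',p[3:]).as_matrix(); g=lambda L:np.array([a for a,_ in L],float)/1000@R.T+p[:3]
    return np.concatenate([(proj("scene",g(S))-so).ravel(),(proj("top",g(T))-to).ravel(),np.array(p[4:])/.03*pri,[(p[2]-.129)/.004*pri]])
r=least_squares(f,[.4844,-.0418,.129,0,0,0]); print(r.x.round(4)); print(f(r.x)[:16].reshape(-1,2).round(1).tolist())
E
python3 fit8.py
```

```text
[ 0.4848 -0.0407  0.1284  0.0032 -0.0116  0.0009]
[[0.7, -0.9], [-0.5, 0.5], [0.5, 0.4], [0.1, -0.1], [-0.3, 0.1], [-0.1, -0.0], [0.3, -0.4], [0.5, -0.4]]
```

Request:
play_rows --moves '[[[0,0,0.003,0,-1],[0,0,0.005,0,-1],[0.001,0,0.007,0,-1],[0,0,0.007,0,-1],[0,0,0.007,0,-1],[0.001,0,0.007,0,-1],[0,0,0.005,0,-1],[0,0,0.003,0,-1],[0,0,0.001,0,-1],[0,0,0,0,-1]]]'

```text
time: 19.55
tool_pos: [0.5406, -0.0416, 0.1633]
tool_rot: [-2.731, 1.553, -2.727]
contact_force: [0.1, 0.6, -2.6]
opening: 0.0119
```

```bash

python3 - <<'E'
from h import *
st();print(tr()[1].round(3))
a=robot.read_camera("scene")[:,:,::-1]
cv2.imwrite("pics/s9.png",cv2.resize(a[150:250,190:310],(720,600),interpolation=cv2.INTER_CUBIC))
a=robot.read_camera("top")[:,:,::-1]
cv2.imwrite("pics/t9.png",cv2.resize(a[130:230,230:340],(660,600),interpolation=cv2.INTER_CUBIC))
E
```

```text
t 19.55 p [ 0.5406 -0.0416  0.1633] yaw 90.25 q [-0.21  0.44  1.56 -0.01  1.16 -1.78] F [ 0.1  0.6 -2.6] op 0.0119
[[-0.016 -0.004  1.   ]
 [-0.007  1.     0.004]
 [-1.    -0.007 -0.016]]
```

View pics/s9.png

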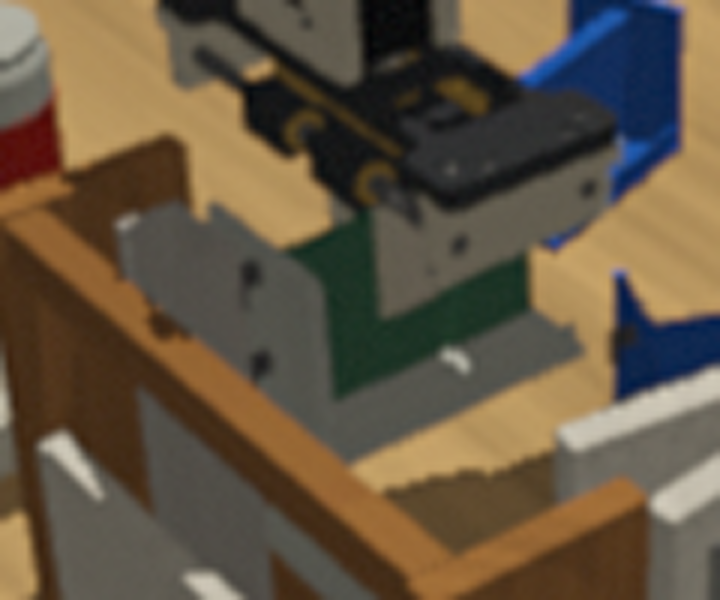

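View pics/t9.png

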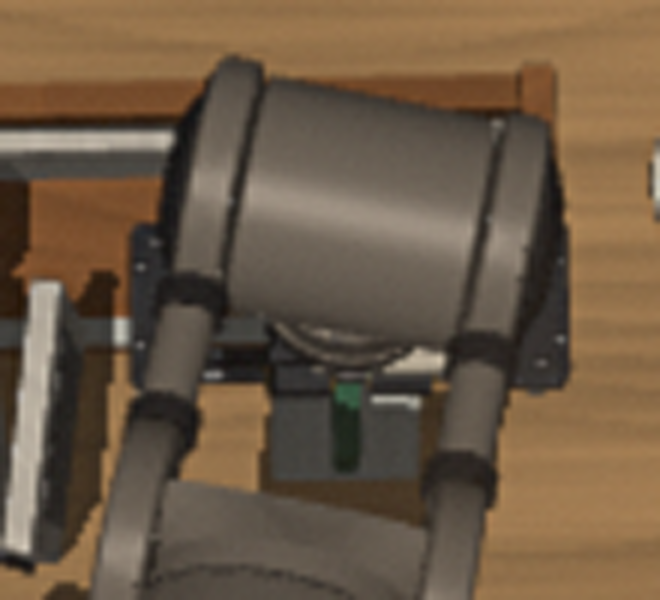

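Request:
play_rows --moves '[[[0,0,0.002,0,-1],[0,0,0.002,0,-1],[0,0,0.002,0,-1],[0,0,0.002,0,-1],[0,0,0.002,0,-1],[0,0,0.002,0,-1],[0,0,0.002,0,-1],[0,0,0.001,0,-1],[0,0,0.001,0,-1],[0,0,0,0,-1]]]'

```text
time: 20.65
tool_pos: [0.5575, -0.0416, 0.1633]
tool_rot: [-2.725, 1.553, -2.721]
contact_force: [0.7, -1.2, -3.6]
opening: 0.0119
```

```bash

python3 - <<'E'
from h import *
st();print(tr()[1].round(3))
E
```

```text
t 20.65 p [ 0.5575 -0.0416  0.1633] yaw 90.23 q [-0.21  0.47  1.51 -0.01  1.18 -1.78] F [ 0.7 -1.2 -3.6] op 0.0119
[[-0.016 -0.004  1.   ]
 [-0.007  1.     0.004]
 [-1.    -0.007 -0.016]]
```

Request:
play_rows --moves '[[[0,0,0.001,0,-1],[0,0,0.001,0,-1],[0,0,0.001,0,-1],[0,0,0.001,0,-1],[0,0,0.001,0,-1],[0,0,0.001,0,-1],[0,0,0,0,-1],[0,0,0,0,-1],[0,0,0,0,-1],[0,0,0,0,-1]]]'

```text
time: 21.65
tool_pos: [0.5573, -0.0416, 0.1638]
tool_rot: [-2.911, 1.54, -2.907]
contact_force: [-2.0, -0.4, -2.3]
opening: 0.0116
```

```bash

python3 - <<'E'
from h import *
st();print(tr()[1].round(3))
a=robot.read_camera("scene")[:,:,::-1]
cv2.imwrite("pics/s10.png",cv2.resize(a[150:250,190:310],(720,600),interpolation=cv2.INTER_CUBIC))
E
```

```text
t 21.65 p [ 0.5573 -0.0416  0.1638] yaw 90.27 q [-0.2   0.48  1.5  -0.01  1.2  -1.77] F [-2.  -0.4 -2.3] op 0.0116
[[-0.029 -0.005  1.   ]
 [-0.007  1.     0.005]
 [-1.    -0.007 -0.03 ]]
```

View pics/s10.png

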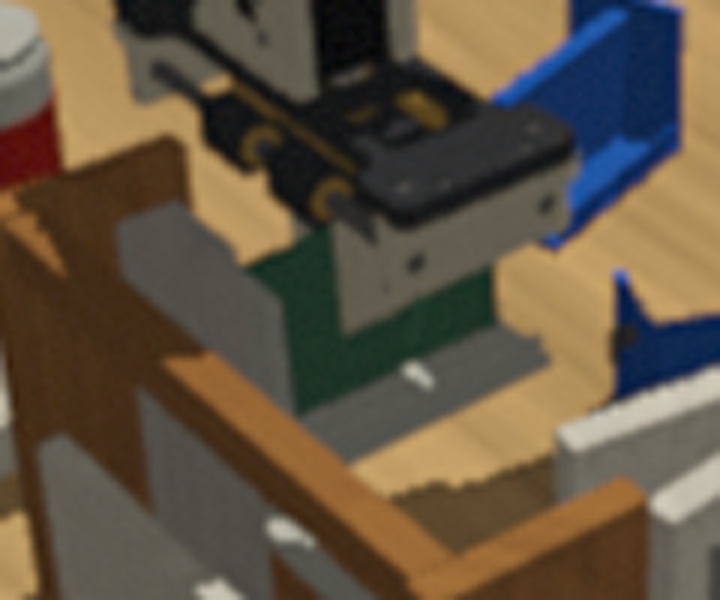

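Request:
play_rows --moves '[[[0.001,0,0,0,-1],[0.002,0,0,0,-1],[0.002,0,0,0,-1],[0.002,0,0,0,-1],[0.002,0,0,0,-1],[0.002,0,0,0,-1],[0,0,0,0,-1],[0,0,0,0,-1],[0,0,0,0,-1],[0,0,0,0,-1]]]'

```text
time: 22.7
tool_pos: [0.5573, -0.0417, 0.1514]
tool_rot: [-2.914, 1.541, -2.91]
contact_force: [-0.5, 0.4, -2.4]
opening: 0.0117
```

```bash

python3 - <<'E'
from h import *
st();print(tr()[1].round(3))
a=robot.read_camera("scene")[:,:,::-1]
cv2.imwrite("pics/s11.png",cv2.resize(a[150:250,190:310],(720,600),interpolation=cv2.INTER_CUBIC))
E
```

```text
t 22.7 p [ 0.5573 -0.0417  0.1514] yaw 90.27 q [-0.2   0.49  1.51 -0.01  1.17 -1.77] F [-0.5  0.4 -2.4] op 0.0117
[[-0.029 -0.005  1.   ]
 [-0.007  1.     0.005]
 [-1.    -0.007 -0.029]]
```

View pics/s11.png

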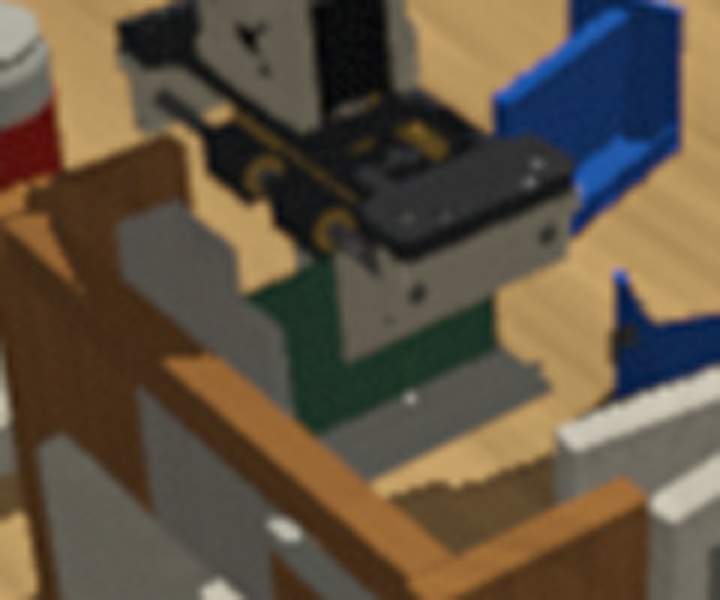

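Request:
play_rows --moves '[[[0.002,0,0,0,-1],[0.002,0,0,0,-1],[0.002,0,0,0,-1],[0.002,0,0,0,-1],[0.002,0,0,0,-1],[0.002,0,0,0,-1],[0,0,0,0,-1],[0,0,0,0,-1],[0,0,0,0,-1],[0,0,0,0,-1]]]'

```text
time: 23.75
tool_pos: [0.5579, -0.0418, 0.1485]
tool_rot: [-2.694, 1.549, -2.688]
contact_force: [-1.9, 0.7, -0.7]
opening: 0.0113
```

```bash

python3 - <<'E'
from h import *
st();print(tr()[1].round(3))
E
```

```text
t 23.75 p [ 0.5579 -0.0418  0.1485] yaw 90.3 q [-0.2   0.49  1.52 -0.01  1.15 -1.77] F [-1.9  0.7 -0.7] op 0.0113
[[-0.019 -0.005  1.   ]
 [-0.009  1.     0.005]
 [-1.    -0.009 -0.019]]
```

Request:
play_rows --moves '[[[0.003,0,0,0,-1],[0.005,0,0,0,-1],[0.007,0,0,0,-1],[0.008,0,0,0,-1],[0.008,0,0,0,-1],[0,0,0,0,-1],[0,0,0,0,-1],[0,0,0,0,-1],[0,0,0,0,-1],[0,0,0,0,-1]]]'

```text
time: 24.75
tool_pos: [0.5573, -0.0422, 0.1445]
tool_rot: [-1.829, 1.555, -1.821]
contact_force: [-3.0, -0.1, 7.5]
opening: 0.0118
```

```bash

python3 - <<'E'
from h import *
st();print(tr()[1].round(3))
a=robot.read_camera("scene")[:,:,::-1]
cv2.imwrite("pics/s12.png",cv2.resize(a[150:250,190:310],(720,600),interpolation=cv2.INTER_CUBIC))
E
```

```text
t 24.75 p [ 0.5573 -0.0422  0.1445] yaw 90.47 q [-0.2   0.48  1.55 -0.02  1.12 -1.78] F [-3.  -0.1  7.5] op 0.0118
[[-0.004 -0.008  1.   ]
 [-0.015  1.     0.008]
 [-1.    -0.015 -0.004]]
```

View pics/s12.png

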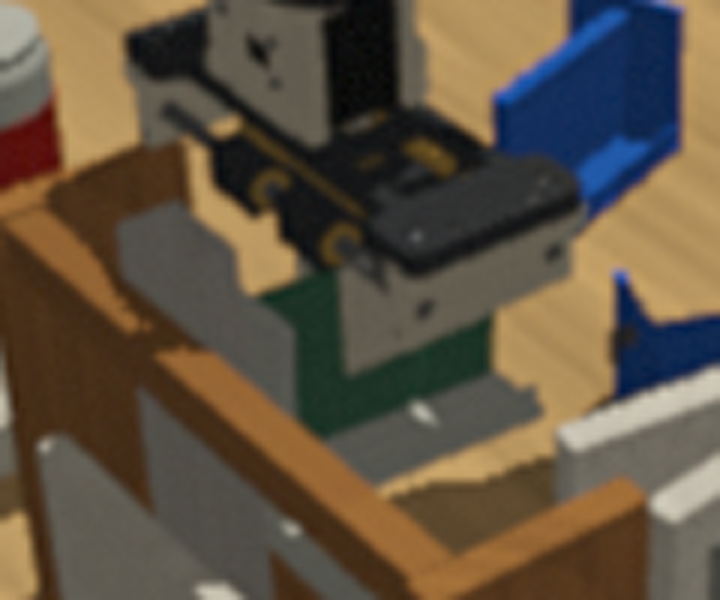

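Request:
play_rows --moves '[[[0,0,0,0,-0.5],[0,0,0,0,-0.3],[0,0,0,0,-0.2],[0,0,0,0,-0.1],[0,0,0,0,-0.1],[0,0,0,0,-0.1],[0,0,0,0,-0.1],[0,0,0,0,-0.1],[0,0,0,0,-0.1],[0,0,0,0,-0.1]]]'

```text
time: 25.8
tool_pos: [0.5587, -0.0426, 0.1425]
tool_rot: [-1.783, 1.556, -1.775]
contact_force: [0.6, -0.5, 0.2]
opening: 0.0414
```

```bash

python3 - <<'E'
from h import *
st();print(tr()[1].round(3))
a=robot.read_camera("scene")[:,:,::-1]
cv2.imwrite("pics/s13.png",cv2.resize(a[150:250,190:310],(720,600),interpolation=cv2.INTER_CUBIC))
E
```

```text
t 25.8 p [ 0.5587 -0.0426  0.1425] yaw 90.43 q [-0.2   0.49  1.54 -0.02  1.11 -1.78] F [ 0.6 -0.5  0.2] op 0.0414
[[-0.003 -0.007  1.   ]
 [-0.015  1.     0.007]
 [-1.    -0.015 -0.003]]
```

View pics/s13.png

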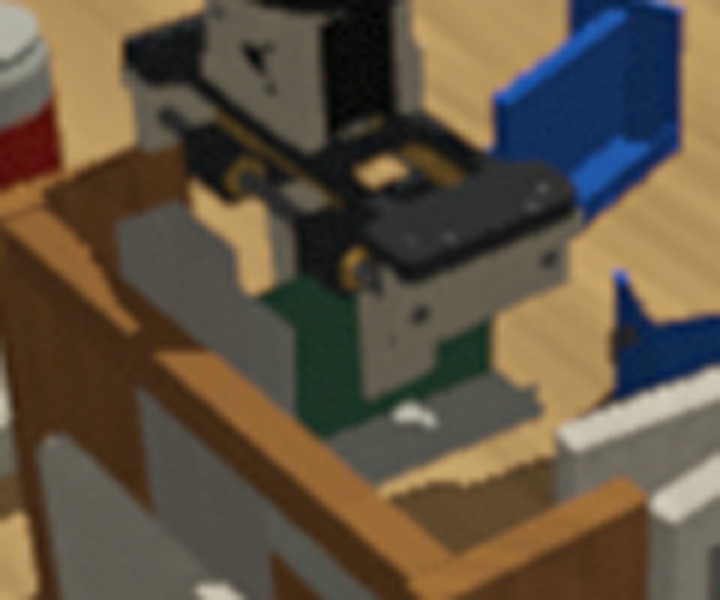

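Request:
play_rows --moves '[[[-0.004,0,0,0,-0.1],[-0.01,0,0,0,-0.1],[-0.015,0,0,0,-0.1],[-0.02,0,0,0,-0.1],[-0.02,0,0,0,-0.1],[-0.02,0,0,0,-0.1],[-0.02,0,0,0,-0.1],[-0.02,0,-0.01,0,-0.1],[-0.01,0,-0.02,0,-0.1],[0,0,-0.03,0,-0.1]]]'

```text
time: 26.85
tool_pos: [0.5001, -0.041, 0.2937]
tool_rot: [-1.4, 1.555, -1.392]
contact_force: [0.9, -0.6, 0.2]
opening: 0.0413
```

Request:
play_rows --moves '[[[0,-0.03,-0.03,0,-0.1],[0,-0.03,-0.03,0,-0.1],[0,-0.03,-0.03,0,-0.1],[0,-0.03,-0.02,0,-0.1],[0,-0.03,0,0,-0.1],[0,-0.03,0,0,-0.1],[0,-0.03,0,0,-0.1],[0,-0.02,0,0,-0.1],[0,0,0,0,-0.1],[0,0,0,0,-0.1]]]'

```text
time: 27.85
tool_pos: [0.3846, -0.2786, 0.3087]
tool_rot: [-1.008, 1.541, -0.998]
contact_force: [1.2, 0.9, -0.6]
opening: 0.0411
```

```bash

python3 - <<'E'
from h import *
st()
a=robot.read_camera("scene")[:,:,::-1]; cv2.imwrite("pics/s14f.png",a)
cv2.imwrite("pics/s14.png",cv2.resize(a[150:250,190:310],(720,600),interpolation=cv2.INTER_CUBIC))
a=robot.read_camera("top")[:,:,::-1]; cv2.imwrite("pics/t14f.png",a)
cv2.imwrite("pics/t14.png",cv2.resize(a[130:230,205:338],(798,600),interpolation=cv2.INTER_CUBIC))
E
```

```text
t 27.85 p [ 0.3846 -0.2786  0.3087] yaw 90.53 q [-0.78  0.18  1.52 -0.01  1.41 -2.36] F [ 1.2  0.9 -0.6] op 0.0411
```

View pics/s14.png

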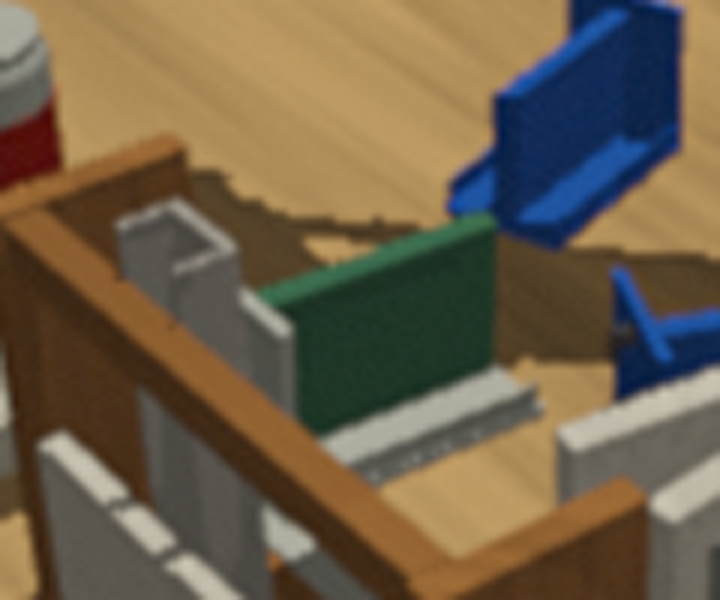

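View pics/t14.png

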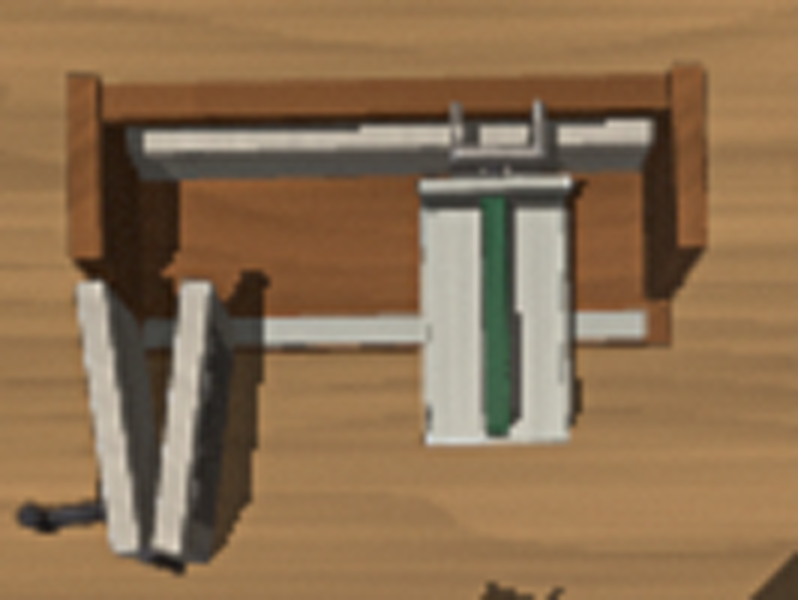

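```bash
cat > fit14.py <<'E'
from h import *
from scipy.spatial.transform import Rotation as Ro
S=[([60,35,85],(290,337)),([-57,6,76],(494,230)),([-57,-6,76],(486,214))]
T=[([-60,35,6],(425,444)),([-60,-35,6],(570,441)),([-57,6,76],(486,435)),([-57,-6,76],(512,434)),([60,35,85],(419,182)),([60,-35,85],(573,178))]
so=uc([b for _,b in S],6,(190,150)); to=uc([b for _,b in T],6,(205,130))
def f(p):
    R=Ro.from_euler('ZYX',p[3:]).as_matrix(); g=lambda L:np.array([a for a,_ in L],float)/1000@R.T+p[:3]
    return np.concatenate([(proj("scene",g(S))-so).ravel(),(proj("top",g(T))-to).ravel(),np.array(p[4:])/.05])
r=least_squares(f,[.5532,-.0418,.11,0,0,0]); print("fit",r.x.round(4)); print(f(r.x)[:18].reshape(-1,2).round(1).tolist())
h=[.5532,-.0413,.11,.008,0,0]; print("home",f(h)[:18].reshape(-1,2).round(1).tolist())
h=[.5532,-.0413,.115,.008,0,0]; print("+5z",f(h)[:18].reshape(-1,2).round(1).tolist())
p=r.x;R=Ro.from_euler('ZYX',p[3:]).as_matrix(); c=R@[.06,0,.07]+p[:3]-[BAY[0],BAY[1],0]
a=BAY[2]; print("claw in bay",(c[0]*np.cos(a)+c[1]*np.sin(a)).round(4),(-c[0]*np.sin(a)+c[1]*np.cos(a)).round(4),c[2].round(4))
# shutter: handle top
for th in (1.2,1.3,1.4,1.45): print(th,((proj("top",pose(BAY,[handle(th,191)]))-[205,130]+.5)*6).round().tolist())
E
python3 fit14.py; python3 - <<'E'
import cv2
a=cv2.imread("pics/s14f.png"); cv2.imwrite("pics/s14z.png",cv2.resize(a[180:232,225:285],(690,598),interpolation=cv2.INTER_CUBIC))
E
```

```text
fit [ 0.5532 -0.0413  0.1044  0.0203 -0.0538  0.0044]
[[-0.4, 0.3], [1.6, -0.4], [-0.2, 0.1], [0.2, 0.2], [-0.2, 0.0], [0.5, -0.3], [0.5, -0.3], [0.1, -0.2], [-0.3, -0.2]]
home [[-2.6, 0.2], [0.4, -2.8], [-1.4, -2.3], [-0.1, -0.3], [-0.3, -0.1], [0.2, -2.0], [0.2, -1.9], [0.2, -2.2], [-0.1, -1.9]]
+5z [[-2.8, -1.8], [0.3, -4.7], [-1.5, -4.2], [-0.1, -0.4], [-0.2, -0.3], [0.2, -2.2], [0.2, -2.1], [0.2, -2.5], [-0.0, -2.3]]
claw in bay 0.0412 -0.0491 0.1775
1.2 [[90.0, 525.0]]
1.3 [[64.0, 522.0]]
1.4 [[40.0, 516.0]]
1.45 [[27.0, 513.0]]
```

View pics/s14z.png

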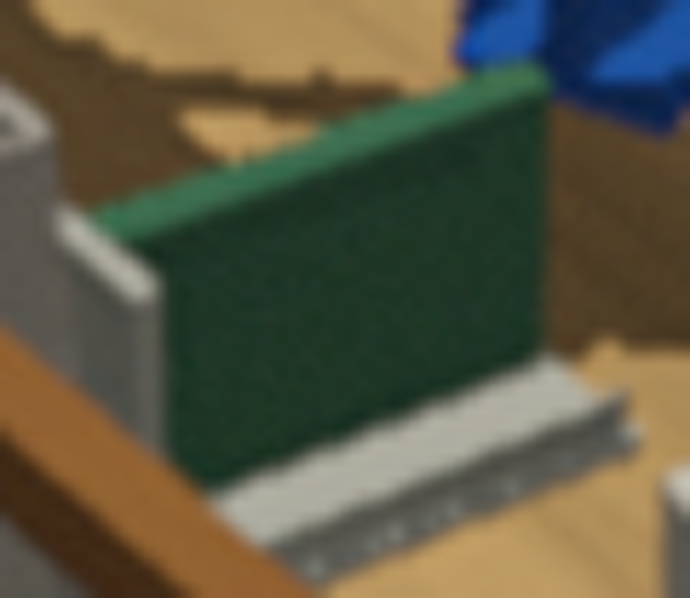

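View pics/t14f.png

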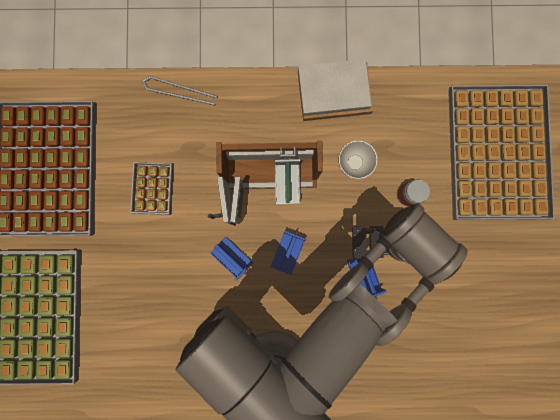

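```bash

python3 - <<'E'
from h import *
b=robot.read_camera("top")[:,:,::-1]; a=cv2.imread("pics/t14f.png")
d=cv2.absdiff(a,b).max(2)[130:230,205:338]; print("diff",d.max(),(d>25).sum()); st()
robot.hand_in()
E
```

```text
diff 10 0
t 28.0 p [ 0.3849 -0.2778  0.3086] yaw 90.63 q [-0.78  0.18  1.52 -0.01  1.41 -2.36] F [ 0.7  0.1 -0.5] op 0.041
the job is handed in; nothing more can be done
```

The shutter is folded back and the grey shelf with the green divider hangs in the upright's slots. I handed the job in at 28 s of the 59 s allowed; no verdict was reported.

- **Shutter:** I pulled it by the handle to about 1.43 rad (needs more than 1.2), judged from the gripper's position. The last top picture shows the handle in the folded-back position, at about 1.43 to 1.45 rad.
- **Shelf:** I pushed the claws in until the back plate met the upright, then down about 15 mm to the stop. I then pressed harder, with about 7.5 N still pushing back after the press, released it and drew clear.
- **Final position:** From the pictures, claw_top is at about bay (41, -49, 177.5) mm, against a target of (45, -50, 180).
- **Tilt:** The shelf leans forward about 0.05 rad. It fits the 3 mm of play in the claws and is inside the 0.1 rad limit. The front-to-back position is the tightest: about 41 mm against a lower limit of 39 mm, with the calibration good to about 2 mm.
- **At rest:** Two top pictures taken back to back showed no movement in the bay area, and the robot touched nothing.
- **Tin, bowl and tray:** They look unmoved in the pictures; I did not measure them again.

One check disagreed: the shelf met the upright about 2 mm earlier than my fit of the bay predicted. That suggests the bay sits about 2 mm nearer the robot than my fit, which would put claw_top closer to 43 mm.

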